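# Make the parts cleaner safe, open it and load the brass book fittings

## Robot

A 6-joint arm with a two-finger parallel gripper is mounted at the origin on the work surface. World frame = base frame: x ahead of the robot, y to its left, z up, the work surface at z = 0. Lengths are in mm, angles in rad, forces in N, time in s.
With the tool pointing down it reaches from about 325 to 925 mm from the base axis. Payload 3.1 kg.
Tool frame: the origin (TCP) lies at the very end of the fingers, on their centre line; the grasp point (between the pads) lies 19 mm behind it (robot.grip_point_offset is the distance from the TCP to the grasp point, in mm); z points along the fingers, y is the line along which they close (so a half turn about z gives the same grasp; the last joint's range is limited). The gripper opens to 85 mm and grips with 20 to 120 N. Pads are 22 mm wide; open, the fingers measure 114 mm over their backs; the gripper's body (76 mm by 85 mm) begins 54 mm behind the grasp point. The pads swing forward as they close: fully open they stand 13 mm farther back than shut.
Start: joints at [1.207, 0.217, 1.613, -0, 1.311, -0.112], TCP at [155.698, 605.308, 231.3] pointing down, gripper open.
Joint ranges: [-2.75, 2.75], [-0.78, 2.1], [0.31, 2.55], [-1.13, 4.27], [0.13, 2.63], [-2.58, 2.58]. Speed limits (rad/s): [2.79, 2.79, 3.14, 3.14, 3.14, 3.14].

## Interface

Orientations are given as a unit quaternion [x, y, z, w].
In Python, from station import sense, imaging, workorder, robot gives the robot as it stands.
- The arm moves only by the tool step_arm, never from a script. Its argument "commands" is a list of rows, each an object with "rotation": the turn, a rotation vector about the tool's x, y, z scaled (see below), a list of three; "travel": the shift along the tool's x, y, z scaled (see below), a list of three; "gripper": the opening, from -1 (shut) to 1 (fully open). A call has 1 to 10 rows; each row shifts and turns the commanded pose from where the row before left it, along the tool's axes as they then stand; what a row does not reach is not made up. The controller multiplies each number of a shift by 20 mm and each number of a turn by 0.1 rad. A row lasts 1/8 s, in which the tool goes at most 62.5 mm and 10.7 degrees, less where a joint would pass 70% of its speed; a pose out of reach is approached as far as the arm can. A call with a number of a shift or a turn outside -1 to 1 is refused whole. A call with a gripper value outside its range is refused whole. The fingers move at their own pace and stop on an object; "newtons" is the grip in N (left out, the last holds). Time passes only in rows, so rows that do not move let the fingers close. It gives the time, the measured TCP pose, the force, the opening and the grip force at its end, in the units of the state.
- sense(): the state, without advancing time (a new reading comes with each control period).
- imaging.snapshot(name): name is "side" or "top" or "wrist"; returns the picture (384x512x3 uint8, red, green, blue); there is no depth.
- imaging.camera_model(name): a dict with "intrinsics" (3x3 intrinsics, pixels), "view" (4x4, takes a point from world to camera coordinates); the wrist camera has in their place "mount" (4x4, takes a point from camera to tool coordinates, whose origin is the TCP and whose axes are the flange's). Camera axes: x right, y down, z forward; pixel columns grow to the right and rows downward; lengths in mm; the calibration is good to about 2 mm. A picture is of the moment at which its call begins: read the wrist's pose just before it. camera_model takes no time and is no camera call.
- workorder.hand_in(): hands the job in; it is judged then, once.
The state is a dict: "t": time; "joint_pos": joint angles; "qd": joint speeds; "joint_torque": joint torques, N m; "position": TCP position; "tcp_rot": TCP orientation; "force": force on the tool from outside, world axes, zero at the start; "torque": the same for the moment, N m; "width": opening from 0.0 (shut) to 1.0 (fully open); "grasp_force": force on a finger pad.
Only numpy, scipy, OpenCV 4.12 (cv2) and the standard library are available. Lean on these libraries where they do the work, as an engineer would, in place of code of your own. Each camera call takes 0.05 s, during which the arm holds its last target. There are 200 camera calls.

## Task

Make the grey parts cleaner ready for filling: first press its yellow selector down and turn it clockwise from the red dot to the green dot, letting it spring back up there. Then push the blue cap down against its spring, twist it anticlockwise until it is free, and stand it upright on the round cork rest. Put every brass fitting from the grey board into the open well and leave the cap off, without disturbing the beaker, the brush pot or the tape roll and without forcing selector or cap past its catch.

Things in the scene. Friction and masses are not known exactly. Their poses are not given: they have to be found in the camera images.
- cleaner: grey steel casing, fixed in each start, 170 x 270 x 100 mm (x, y, z); origin at the centre of its underside, z up. On its flat top: the cap's collar at (0, -60 mm) and the selector at (0, +70 mm) of its own frame. Two steel catches, 46 to 62 mm from the cap's axis at its +x and -x sides, stand 26 mm above the top
- well (a point): point on the axis of the cap and well, level with the casing's top; axes as the cleaner's. The well below it is square, 68 mm wide inside, sides along the cleaner's x and y, 85 mm deep; sprung rubber seat ring round its mouth, inner diameter 71 mm
- cap: blue bayonet cap, loose, 150 g; origin at the centre of its underside, z up. From there up: white plug, 64 mm diameter, to 20 mm; blue disc, 90 mm diameter, 20 to 28 mm, with steel lugs at its +x and -x sides reaching 54 mm from the axis; grip bar along x, 60 x 20 mm, 28 to 60 mm. Locked at the start: x along the cleaner's x, origin 6 mm below the casing's top
- seat (a joint): height of the sprung seat ring under the cap (m): 0 cap locked, -0.011 cap fully down, +0.004 cap free or gone. The spring (6 N) holds the cap's lugs up behind teeth: push the cap down 8 to 11 mm (12 N), turn it anticlockwise from above 0.7 to 0.85 rad (free at about 0.5), let it rise, lift it straight up 25 mm
- sel_grip (a point): top of the yellow selector's grip bar, on its turning axis, 52 mm above the casing's top when up; x points along the bar to its red-marked end. The bar is 46 mm long, 16 mm thick and 34 mm high, this point being its top
- sel (a joint): turn of the selector (rad), clockwise from above: 0 to 0.06 at the start, bar's red end towards the red dot (the cleaner's +x); 1.2 at its end stop, at the green dot. A catch blocks it at about 0.2 unless it is pressed 6 mm or more; beyond about 1.05 it springs up again when let go
- selpress (a joint): how far the selector is pressed down (m): 0 up, 0.008 fully down; spring 3 N at the top, 7 N at the bottom
- rest: round cork rest for the cap, fixed, 110 mm diameter, 6 mm thick; origin at the centre of its underside
- board: grey felt-covered sorting board, fixed, 185 x 215 x 5 mm; origin at the centre of its underside
- boss0: round domed brass book boss, 26 mm across and 22 mm high with straight sides up to 13 mm; origin at the centre of its flat underside, z up through the dome; it starts dome up on the grey board; absent in some starts
- clasp0: flat brass book clasp, 46 x 16 x 13 mm (16 mm high at one end); origin at the centre of its underside, x along its length; starts flat on the grey board; absent in some starts
- boss1: round domed brass book boss, 26 mm across and 22 mm high with straight sides up to 13 mm; origin at the centre of its flat underside, z up through the dome; it starts dome up on the grey board; absent in some starts
- clasp1: flat brass book clasp, 46 x 16 x 13 mm (16 mm high at one end); origin at the centre of its underside, x along its length; starts flat on the grey board; absent in some starts
- boss2: round domed brass book boss, 26 mm across and 22 mm high with straight sides up to 13 mm; origin at the centre of its flat underside, z up through the dome; it starts dome up on the grey board; absent in some starts
- clasp2: flat brass book clasp, 46 x 16 x 13 mm (16 mm high at one end); origin at the centre of its underside, x along its length; starts flat on the grey board; absent in some starts
- beaker: bystander: glass beaker, 66 mm diameter, 85 mm high, origin under its centre; leave alone
- brushpot: bystander: white pot with brushes, 68 mm diameter, 90 mm high (brushes to 155 mm), origin under its centre; leave alone
- taperoll: bystander: roll of white tape lying flat, 54 mm diameter, 20 mm high, origin under its centre; leave alone
Things that resemble listed ones, but are neither listed nor needed, are in the scene too. Of the things like the cap, leave any that is black; of the rest the smaller one is meant. What is shaped like the clasp1 but white is not meant.

How it is judged (in metres and radians):
On the way, in this order (a step that is already met when the one before it is completed fails the run):
1. the selector has been pressed, turned to the green dot and has sprung up (value of joint sel above 1 rad and value of joint selpress below 0.002 m), for 0.2 s.
2. the cap is pushed down against its spring by 5 mm or more (value of joint seat below -0.005 m and horizontal distance between cap and well below 0.01 m), for 0.05 s.
3. the cap is off and stands upright on the cork rest (horizontal distance between cap and rest below 0.035 m and z of cap in the frame of rest below 0.012 m and angle between cap's own z axis and vertical below 0.12 rad), for 0.2 s.
At the end, for the whole second after the job is handed in: Selector at the green dot (over 1.0 rad) and sprung up (under 2 mm); cap still and upright (0.12 rad) on the cork rest, within 35 mm of its centre and 6 mm of its top; every fitting present at rest in the well, its origin below the casing top and within 50 mm of the axis (all of step 1 and all of step 3 and linear speed of cap below 0.02 m/s and z of each of boss0, clasp0, boss1, clasp1, boss2, clasp2 in the frame of well below -0.005 m and horizontal distance between each of boss0, clasp0, boss1, clasp1, boss2, clasp2 and well below 0.05 m and linear speed of each of boss0, clasp0, boss1, clasp1, boss2, clasp2 below 0.03 m/s); the robot touches nothing.
It fails at once if the beaker is pushed more than 30 mm or tipped (distance of beaker from where it was at the start of the episode above 0.03 m or angle between beaker's own z axis and vertical above 0.5 rad).
It fails at once if the brush pot is pushed more than 30 mm or tipped (distance of brushpot from where it was at the start of the episode above 0.03 m or angle between brushpot's own z axis and vertical above 0.5 rad).
It fails at once if the tape roll is pushed more than 30 mm or tipped (distance of taperoll from where it was at the start of the episode above 0.03 m or angle between taperoll's own z axis and vertical above 0.5 rad).
It fails at once if the selector is forced past its catch without being pressed (value of joint sel between 0.45 and 0.75 rad and value of joint selpress below 0.003 m).
It fails at once if the cap is wrenched against its catches (contact force between cap and cleaner above 150 N).
Of boss0, clasp0, boss1, clasp1, boss2, clasp2 only 4 to 6 are there at a start; the rules pass over those that are not, and their reading is None.
At some moment in a run one of boss0, clasp0, boss1, clasp1, boss2, clasp2 may be knocked a few centimetres aside while the robot is not near it.
Once in a run the grip may slacken for a moment while it holds something.
It also fails if it takes over 210 s, if anything falls off the work surface, if the arm or the gripper's body presses on something with over 40 N, if the wrist force passes 120 N, or if a joint passes its speed limit or range.

## Working session

There is one attempt and no reset: what is moved stays moved. The work goes in short steps, Python scripts to look and compute and a tool call to move; the robot and the scene stay as the last step left them, time stands still between calls to the robot, and variables do not carry over. Pictures are saved under pics/ and viewed, at most 15 in all, crops included, and the job is handed in when it is done.

Besides the shell and the picture viewer there is one more tool, called after "Emit:" in YAML: its name, and indented under it one key for each argument. step_arm: Moves the arm, as the interface text tells. Its arguments: {"type":"object","properties":{"commands":{"type":"array","items":{"type":"object","properties":{"rotation":{"type":"array","items":{"type":"number","minimum":-1,"maximum":1}},"travel":{"type":"array","items":{"type":"number","minimum":-1,"maximum":1}},"gripper":{"type":"number"}}}},"newtons":{"type":"number"}},"required":["commands"]}

```bash
ls; mkdir -p pics; cat > h.py <<'E'
import numpy as np, cv2
from station import sense, imaging, workorder, robot
from scipy.spatial.transform import Rotation as R
def snap(name,fn,crop=None,scale=1):
    im=imaging.snapshot(name); cv2.imwrite('pics/raw_'+fn,im[:,:,::-1])
    view(im,fn,crop,scale); return im
def view(im,fn,crop=None,scale=1):
    if crop: im=im[crop[1]:crop[3],crop[0]:crop[2]]
    im=cv2.resize(im,None,fx=scale,fy=scale,interpolation=cv2.INTER_CUBIC)
    cv2.imwrite('pics/'+fn,im[:,:,::-1])
def model(name,s=None):
    m=imaging.camera_model(name); K=np.array(m['intrinsics'])
    if name=='wrist':
        T=np.eye(4);T[:3,:3]=R.from_quat(s['tcp_rot']).as_matrix();T[:3,3]=s['position']
        return K,np.linalg.inv(T@np.array(m['mount']))
    return K,np.array(m['view'])
def px2w(name,uv,z,s=None):
    K,V=model(name,s); V=np.linalg.inv(V)
    d=V[:3,:3]@np.linalg.inv(K)@np.array([uv[0],uv[1],1.]); o=V[:3,3]
    return o+d*(z-o[2])/d[2]
def w2px(name,p,s=None):
    K,V=model(name,s); c=K@(V@np.append(p,1))[:3]; return c[:2]/c[2]
E
python3 - <<'E'
from h import *
s=sense();print({k:np.round(v,3) for k,v in s.items()})
snap('top','top0.png',None,1.55); snap('side','side0.png',None,1.55)
for n in('top','side'):
    K,V=model(n);print(K,np.linalg.inv(V).round(2))
print(imaging.camera_model('wrist'), robot.grip_point_offset)
E
```

```text
pics
{'t': np.float64(0.0), 'joint_pos': array([ 1.207,  0.218,  1.615, -0.   ,  1.311, -0.112]), 'qd': array([ 0.   ,  0.001, -0.001,  0.001, -0.002, -0.   ]), 'joint_torque': array([ 1.0000e-03, -3.9684e+01, -3.0386e+01, -0.0000e+00,  1.0000e-02,
       -0.0000e+00]), 'position': array([155.378, 604.524, 229.961]), 'tcp_rot': array([ 0.126,  0.992, -0.001, -0.   ]), 'force': array([-0.068, -0.893, -0.201]), 'torque': array([-0.04 ,  0.017, -0.001]), 'grasp_force': np.float64(0.0), 'width': np.float64(0.996)}
[[376.82207849   0.         258.380364  ]
 [  0.         376.82207849 190.56103374]
 [  0.           0.           1.        ]] [[ 1.00000e-02 -9.90000e-01  1.40000e-01  3.63550e+02]
 [-1.00000e+00 -2.00000e-02 -3.00000e-02 -6.02000e+01]
 [ 3.00000e-02 -1.40000e-01 -9.90000e-01  1.23849e+03]
 [ 0.00000e+00  0.00000e+00  0.00000e+00  1.00000e+00]]
[[370.35309646   0.         263.47409278]
 [  0.         370.35309646 192.6420155 ]
 [  0.           0.           1.        ]] [[ 7.6000e-01 -3.4000e-01  5.5000e-01 -3.4680e+01]
 [-6.5000e-01 -4.0000e-01  6.5000e-01 -7.4472e+02]
 [-1.0000e-02 -8.5000e-01 -5.3000e-01  6.5988e+02]
 [ 0.0000e+00  0.0000e+00  0.0000e+00  1.0000e+00]]
{'intrinsics': array([[344.54504564,   0.        , 246.95240644],
       [  0.        , 344.54504564, 180.68312229],
       [  0.        ,   0.        ,   1.        ]]), 'mount': array([[-3.14763078e-04, -9.46359365e-01, -3.23115851e-01,
         8.28076279e+01],
       [ 9.99999874e-01, -4.24172443e-04,  2.68190265e-04,
        -1.01377581e-01],
       [-3.90861209e-04, -3.23115726e-01,  9.46359379e-01,
        -1.43105672e+02],
       [ 0.00000000e+00,  0.00000000e+00,  0.00000000e+00,
         1.00000000e+00]])} 18.700000000000003
```

View pics/top0.png

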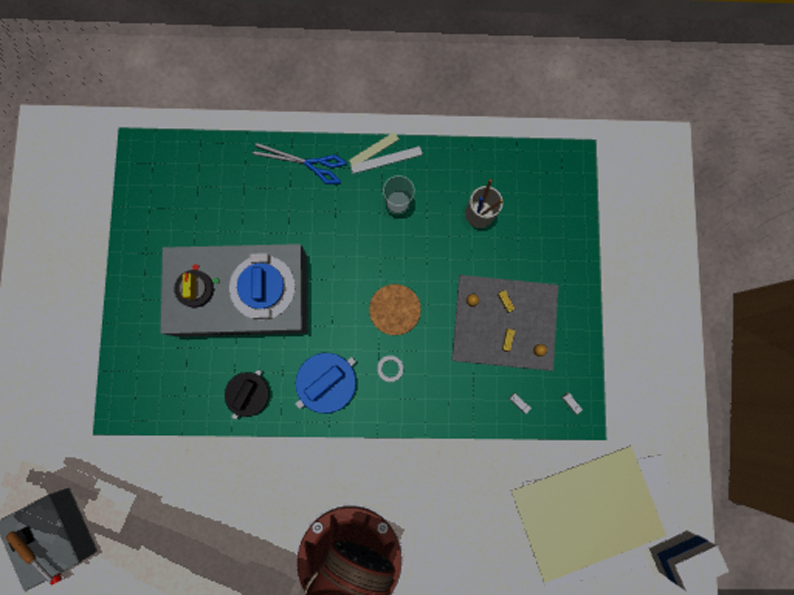

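View pics/side0.png

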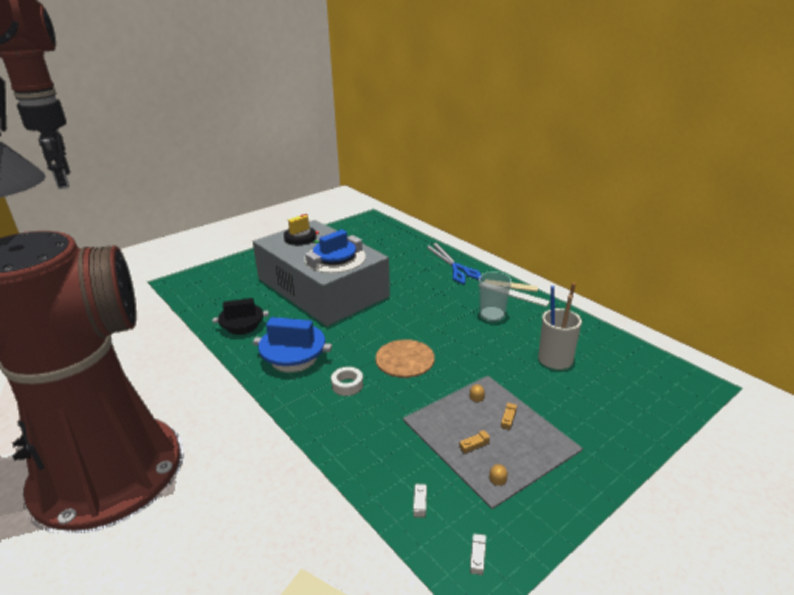

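Top view (794 px wide): the cleaner is at (233,290) with the selector at (190,287) and red dot at (195,267). The rest is at (395,309), the board at (506,322), bosses at (473,300) and (541,350), clasps at (507,300) and (509,340). The tape is at (390,369), beaker at (398,195) and brush pot at (484,207).

Cap-like things: blue on the cleaner (260,286), larger blue (326,382), black (247,394). The first is meant, since it is the smaller of the non-black ones and is locked in the cleaner. I'll confirm it enlarged.

```bash
python3 - <<'E'
from h import *
im=cv2.imread('pics/raw_top0.png')[:,:,::-1]
view(im,'c1.png',(95,145,245,275),5.3)
view(im,'c2.png',(285,170,370,245),8)
E
```

```text
(no output)
```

View pics/c1.png

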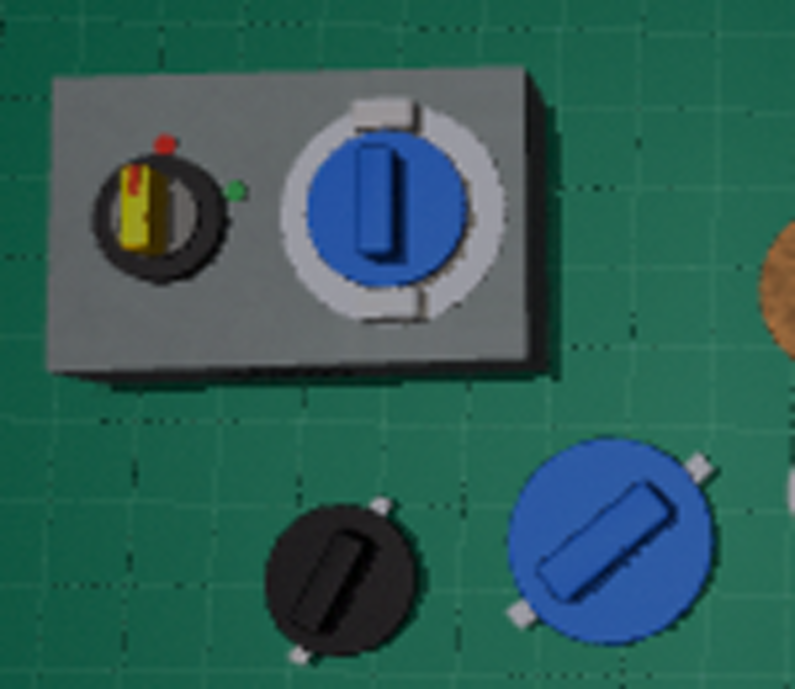

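View pics/c2.png

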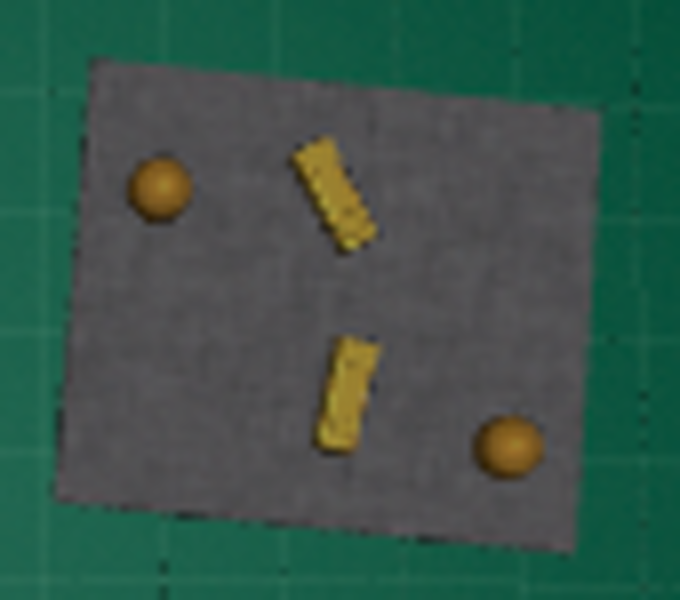

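The crop confirms the cap on the cleaner (386,208): blue, and its disc is smaller than the loose blue one (612,540). The black one is out. The board crop shows four brass pieces: bosses at (160,188) and (508,447), clasps at (334,196) and (348,395).

```bash
python3 - <<'E'
from h import *
def q(p,o,k,z): return px2w('top',((p[0]+.5)/k-.5+o[0],(p[1]+.5)/k-.5+o[1]),z)
c1=lambda p,z:q(p,(95,145),5.3,z)
c2=lambda p,z:q(p,(285,170),8,z)
C=[c1(p,100) for p in[(53,78),(525,67),(528,360),(47,370)]]
cc=np.mean(C,0);print('casing',cc.round(1),'sizes',[np.linalg.norm(C[i]-C[i-1]).round(1) for i in range(4)])
yd=(C[0]+C[3]-C[1]-C[2]);xd=(C[0]+C[1]-C[2]-C[3]);print('yaw',np.arctan2(xd[1],xd[0]),np.arctan2(-yd[0],yd[1]))
a=np.arctan2(-yd[0],yd[1]);y=np.array([-np.sin(a),np.cos(a)])
print('well',cc[:2]-60*y,'sel',cc[:2]+70*y)
print('disc',c1((386,208),122),'bar ends',c1((375,146),154),c1((375,255),154))
print('selbar',c1((137,168),152),c1((135,250),152), 'base',c1((161,217),115))
print('green',c1((235,191),100),'red',c1((165,144),100))
k=1.5507
t=lambda p,z:px2w('top',(p[0]/k,p[1]/k),z)
print('rest',t((395,309),6),t((369.5,309),6),t((420.5,309),6))
print('tape',t((390,369),20),'beaker',t((398,203),20),'pot',t((482,215),40),'bigcap',c1((612,540),28),'pot top brush',t((490,182),155))
B=[c2(p,5) for p in[(92,60),(600,110),(575,550),(58,498)]];print('board',np.mean(B,0),np.linalg.norm(B[0]-B[1]),np.linalg.norm(B[1]-B[2]))
for n,p in(('bossA',(160,188)),('bossB',(508,447))): print(n,c2(p,16))
for n,p1,p2 in(('clA',(315,143),(357,245)),('clB',(360,342),(335,448))):
    a,b=c2(p1,18),c2(p2,18);print(n,(a+b)/2,np.linalg.norm(a-b),np.arctan2(*(a-b)[1::-1]))
E
```

```text
casing [531.4 239.6 100. ] sizes [np.float64(168.2), np.float64(270.3), np.float64(170.3), np.float64(269.9)]
yaw 0.048540978245482425 0.04103490134527182
well [533.89395914 179.66084897] sel [528.56091894 309.55141323]
disc [534.44157828 180.14602472 122.        ] bar ends [563.8034056 180.8614174 154.       ] [503.57252886 177.98449302 154.        ]
selbar [549.43150747 309.83178883 152.        ] [504.24491036 308.02076271 152.        ] base [528.03681905 307.27019987 115.        ]
green [546.04917565 271.18556356 100.        ] red [572.59437177 312.54045074 100.        ]
rest [506.16492085 -82.70548674   6.        ] [505.22265273 -28.6400826    6.        ] [ 507.10964575 -136.91185609    6.        ]
tape [379.45382587 -74.0214861   20.        ] beaker [734.32784277 -85.38606757  20.        ] pot [ 706.07127689 -263.53860241   40.        ] bigcap [350.6766898   56.82742813  28.        ] pot top brush [ 739.26131381 -259.91097396  155.        ]
board [ 483.51558856 -318.70897557    5.        ] 213.6098281453121 183.17595916736929
bossA [ 528.36902533 -245.97035322   16.        ]
bossB [ 424.50120833 -387.94991248   16.        ]
clA [ 526.95922771 -318.20417541   18.        ] 45.2135360329108 0.3826232298679169
clB [ 444.54660032 -322.03258528   18.        ] 44.58380169792323 -0.24307191251091398
```

Emit:
step_arm:
  commands:
    - {"rotation": [0,0,-1],"travel": [0,0,0],"gripper": 1}
    - {"rotation": [0,0,-1],"travel": [0,0,0],"gripper": 1}
    - {"rotation": [0,0,-1],"travel": [0,0,0],"gripper": 1}
    - {"travel": [-1,-0.86,0],"gripper": 1}
    - {"travel": [-1,-0.86,0],"gripper": 1}
    - {"travel": [-1,-0.86,0],"gripper": 1}
    - {"travel": [-1,-0.86,0],"gripper": 1}
    - {"travel": [-1,-0.86,0],"gripper": 1}
    - {"travel": [-1,-0.86,0],"gripper": 1}
    - {"travel": [-1,-0.86,0],"gripper": 1}

```text
validation failed for argument at $.co...
```

Emit:
step_arm:
  commands:
    - {"travel": [-1,-0.86,0],"gripper": 1}
    - {"travel": [-1,-0.86,0],"gripper": 1}
    - {"travel": [-1,-0.86,0],"gripper": 1}
    - {"travel": [-1,-0.86,0],"gripper": 1}
    - {"travel": [-1,-0.86,0],"gripper": 1}
    - {"travel": [-1,-0.86,0],"gripper": 1}
    - {"travel": [-1,-0.86,0],"gripper": 1}
    - {"travel": [-1,-0.86,0],"gripper": 1}
    - {"travel": [-1,-0.86,0],"gripper": 1}
    - {"travel": [-1,-0.86,0],"gripper": 1}

```text
validation failed for argument at $.co...
```

Emit:
step_arm:
  commands:
    - {"rotation": [0,0,-1],"travel": [0,0,0],"gripper": 1}
    - {"rotation": [0,0,-1],"travel": [0,0,0],"gripper": 1}
    - {"rotation": [0,0,-1],"travel": [0,0,0],"gripper": 1}
    - {"rotation": [0,0,0],"travel": [-1,-0.86,0],"gripper": 1}
    - {"rotation": [0,0,0],"travel": [-1,-0.86,0],"gripper": 1}
    - {"rotation": [0,0,0],"travel": [-1,-0.86,0],"gripper": 1}
    - {"rotation": [0,0,0],"travel": [-1,-0.86,0],"gripper": 1}
    - {"rotation": [0,0,0],"travel": [-1,-0.86,0],"gripper": 1}
    - {"rotation": [0,0,0],"travel": [-1,-0.86,0],"gripper": 1}
    - {"rotation": [0,0,0],"travel": [-1,-0.86,0],"gripper": 1}

```text
t: 1.35
position: [301.7, 490.8, 230.6]
tcp_rot: [-0.024, 1.0, -0.0, -0.0]
force: [0.3, -0.2, 0.0]
width: 0.999
grasp_force: 0.0
```

Emit:
step_arm:
  commands:
    - {"rotation": [0,0,0],"travel": [-1,-0.86,0],"gripper": 1}
    - {"rotation": [0,0,0],"travel": [-1,-0.86,0],"gripper": 1}
    - {"rotation": [0,0,0],"travel": [-1,-0.86,0],"gripper": 1}
    - {"rotation": [0,0,0],"travel": [-1,-0.86,0],"gripper": 1}
    - {"rotation": [0,0,0],"travel": [-1,-0.86,0],"gripper": 1}
    - {"rotation": [0,0,0],"travel": [-1,-0.86,0],"gripper": 1}
    - {"rotation": [0,0,0],"travel": [-1,-0.86,0],"gripper": 1}
    - {"rotation": [0,0,0],"travel": [-1,-0.86,0],"gripper": 1}
    - {"rotation": [0,0,0],"travel": [-1,-0.86,0],"gripper": 1}
    - {"rotation": [0,0,0],"travel": [-1,-0.86,0],"gripper": 1}

```text
t: 2.6
position: [509.6, 328.8, 230.5]
tcp_rot: [-0.024, 1.0, -0.0, -0.001]
force: [0.0, 0.6, -0.8]
width: 1.003
grasp_force: 0.0
```

Emit:
step_arm:
  commands:
    - {"rotation": [0,0,0],"travel": [-0.44,-0.52,0.75],"gripper": 1}
    - {"rotation": [0,0,0],"travel": [-0.44,-0.52,0.75],"gripper": 1}
    - {"rotation": [0,0,0],"travel": [0,0,0],"gripper": 1}

```text
t: 2.98
position: [526.3, 308.4, 197.9]
tcp_rot: [-0.024, 1.0, -0.001, -0.003]
force: [-0.3, 0.3, 0.3]
width: 1.001
grasp_force: 0.0
```

```bash
cat >> h.py <<'E'
def delta(target,yaw=None):
    s=sense();Rm=R.from_quat(s['tcp_rot']).as_matrix()
    y=np.arctan2(Rm[1,1],Rm[0,1])-np.pi/2
    d=Rm.T@(np.array(target)-s['position'])
    print('t',round(s['t'],2),'pos',s['position'].round(1),'toolyaw',y.round(3),'units',(d/20).round(2),'j6',s['joint_pos'][5].round(2),'tilt',Rm[:2,2].round(3),'w',round(s['width'],3),'F',s['force'].round(1))
    if yaw is not None:
        e=(yaw-y+np.pi/2)%np.pi-np.pi/2; print('turn units (tool z)',(-e/0.1).round(2))
E
python3 - <<'E'
from h import *
delta([528.3,309,124],0.04)
s=sense();snap('wrist','w1.png',None,1.4)
for p in([549.4,309.8,152],[504.2,308,152],[528.3,309,152]):print(w2px('wrist',p,s)*1.4)
E
```

```text
t 2.98 pos [526.3 308.4 197.9] toolyaw 0.047 units [-0.12  0.03  3.7 ] j6 -1.2 tilt [-0.006 -0.002] w 1.001 F [-0.3  0.3  0.3]
turn units (tool z) 0.07
[347.00189941 342.34510759]
[347.87360738 244.70603965]
[347.48770989 298.46304594]
```

View pics/w1.png

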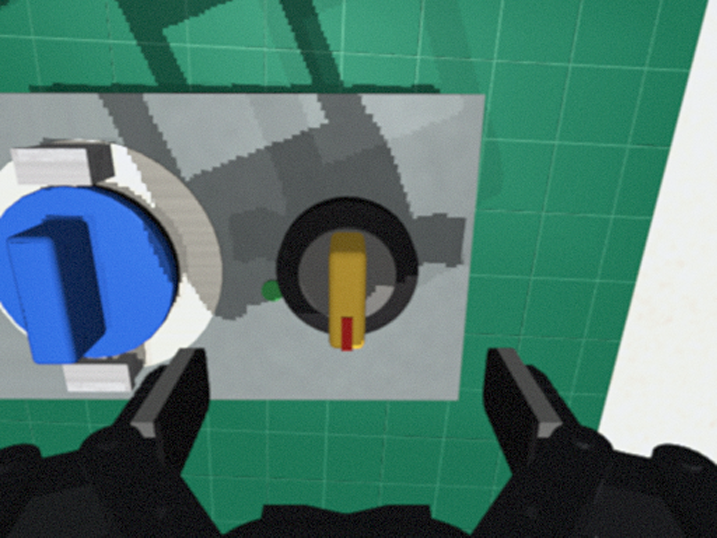

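The wrist view shows the yellow bar's top at (347,252–348) with its red end near the viewer, which matches the prediction. I'll descend and grip.

Emit:
step_arm:
  commands:
    - {"rotation": [0,0,0],"travel": [-0.1,0,0.92],"gripper": 0.2}
    - {"rotation": [0,0,0],"travel": [0,0,0.92],"gripper": 0.0}
    - {"rotation": [0,0,0],"travel": [0,0,0.92],"gripper": 0.0}
    - {"rotation": [0,0,0],"travel": [0,0,0.92],"gripper": 0.0}
    - {"rotation": [0,0,0],"travel": [0,0,0],"gripper": -1}
    - {"rotation": [0,0,0],"travel": [0,0,0],"gripper": -1}
    - {"rotation": [0,0,0],"travel": [0,0,0],"gripper": -1}
    - {"rotation": [0,0,0],"travel": [0,0,0],"gripper": -1}
  newtons: 60

```text
t: 4.03
position: [529.3, 309.1, 126.8]
tcp_rot: [-0.024, 1.0, -0.001, -0.001]
force: [-0.7, -2.7, -7.4]
width: 0.177
grasp_force: 59.8
```

Emit:
step_arm:
  commands:
    - {"rotation": [0,0,0],"travel": [0,0,0.25],"gripper": -1}
    - {"rotation": [0,0,0],"travel": [0,0,0.2],"gripper": -1}
    - {"rotation": [0,0,0],"travel": [0,0,0],"gripper": -1}

```text
t: 4.4
position: [529.5, 309.2, 120.5]
tcp_rot: [-0.024, 1.0, -0.001, -0.001]
force: [-5.3, -4.5, 5.3]
width: 0.176
grasp_force: 61.6
```

Emit:
step_arm:
  commands:
    - {"rotation": [0,0,0],"travel": [0,0,0.15],"gripper": -1}
    - {"rotation": [0,0,0],"travel": [0,0,0.1],"gripper": -1}
    - {"rotation": [0,0,0],"travel": [0,0,0],"gripper": -1}

```text
t: 4.78
position: [529.6, 309.2, 118.5]
tcp_rot: [-0.024, 1.0, -0.001, -0.001]
force: [-10.3, -8.4, 15.2]
width: 0.174
grasp_force: 63.1
```

Emit:
step_arm:
  commands:
    - {"rotation": [0,0,0.9],"travel": [0,0,0],"gripper": -1}
    - {"rotation": [0,0,0.9],"travel": [0,0,0],"gripper": -1}
    - {"rotation": [0,0,0.9],"travel": [0,0,0],"gripper": -1}
    - {"rotation": [0,0,0.9],"travel": [0,0,0],"gripper": -1}
    - {"rotation": [0,0,0.9],"travel": [0,0,0],"gripper": -1}
    - {"rotation": [0,0,0.9],"travel": [0,0,0],"gripper": -1}
    - {"rotation": [0,0,0.9],"travel": [0,0,0],"gripper": -1}
    - {"rotation": [0,0,0.9],"travel": [0,0,0],"gripper": -1}
    - {"rotation": [0,0,0.9],"travel": [0,0,0],"gripper": -1}
    - {"rotation": [0,0,0.9],"travel": [0,0,0],"gripper": -1}

```text
t: 6.02
position: [529.9, 309.6, 118.5]
tcp_rot: [0.414, 0.91, -0.001, -0.0]
force: [-8.8, -7.4, 13.5]
width: 0.175
grasp_force: 63.1
```

```bash
python3 - <<'E'
from h import *
delta([528.3,309,118.5],0.04-1.16); print(sense()['torque'])
E
```

```text
t 6.03 pos [529.9 309.6 118.5] toolyaw -0.854 units [ 0.03 -0.08 -0.  ] j6 -0.3 tilt [-0.001 -0.001] w 0.175 F [-8.8 -7.4 13.5]
turn units (tool z) 2.66
[-1.13060766  1.63199027  0.05630757]
```

Emit:
step_arm:
  commands:
    - {"rotation": [0,0,0.9],"travel": [0,0,0],"gripper": -1}
    - {"rotation": [0,0,0.9],"travel": [0,0,0],"gripper": -1}
    - {"rotation": [0,0,0.8],"travel": [0,0,0],"gripper": -1}
    - {"rotation": [0,0,0],"travel": [0,0,0],"gripper": -1}
    - {"rotation": [0,0,0],"travel": [0,0,-0.4],"gripper": -1}
    - {"rotation": [0,0,0],"travel": [0,0,-0.2],"gripper": -1}
    - {"rotation": [0,0,0],"travel": [0,0,0],"gripper": -1}

```text
t: 6.9
position: [529.9, 309.5, 126.7]
tcp_rot: [0.528, 0.849, -0.0, 0.0]
force: [-3.8, -4.0, 1.5]
width: 0.176
grasp_force: 61.2
```

Now release, rise and look.

Emit:
step_arm:
  commands:
    - {"rotation": [0,0,0],"travel": [0,0,0],"gripper": 0.2}
    - {"rotation": [0,0,0],"travel": [0,0,0],"gripper": 0.2}
    - {"rotation": [0,0,0],"travel": [0,0,-0.2],"gripper": 0.2}
    - {"rotation": [0,0,0],"travel": [0,0,-1],"gripper": 0.2}
    - {"rotation": [0,0,0],"travel": [0,0,-1],"gripper": 0.2}
    - {"rotation": [0,0,0],"travel": [0,0,-1],"gripper": 0.2}
    - {"rotation": [0,0,-1],"travel": [0,0,-1],"gripper": 0.2}
    - {"rotation": [0,0,-1],"travel": [0,0,-0.6],"gripper": 0.5}
    - {"rotation": [0,0,-1],"travel": [0,0,0],"gripper": 0.5}
    - {"rotation": [0,0,-1],"travel": [0,0,0],"gripper": 0.5}

```text
t: 8.15
position: [530.6, 310.1, 223.9]
tcp_rot: [0.347, 0.938, 0.001, 0.001]
force: [-0.5, -0.2, -0.2]
width: 0.75
grasp_force: 0.0
```

```bash
python3 - <<'E'
from h import *
delta([534.1,179.8,205],0.043)
s=sense();snap('wrist','w2.png',None,1.4)
E
```

```text
t 8.15 pos [530.6 310.1 223.9] toolyaw -0.708 units [-4.37 -4.83  0.94] j6 -0.45 tilt [0.002 0.001] w 0.75 F [-0.5 -0.2 -0.2]
turn units (tool z) -7.51
```

View pics/w2.png

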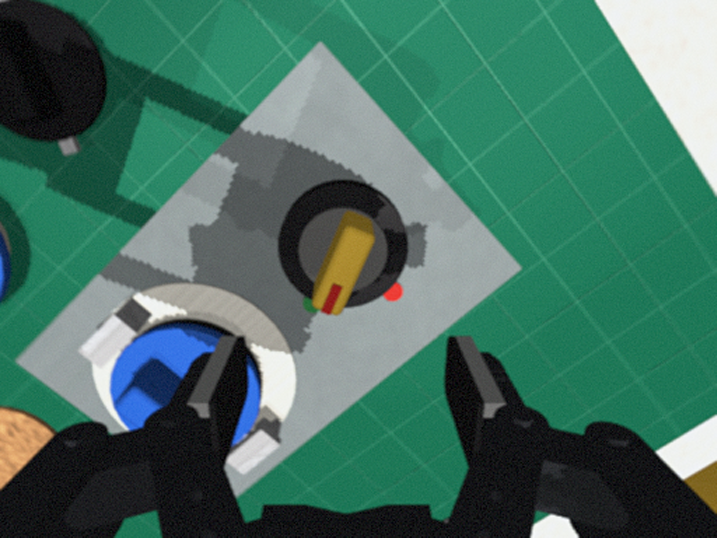

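The selector's red end (332,300) now points at the green dot (309,304). I'll check its angle and height numerically.

```bash
python3 - <<'E'
from h import *
s=sense()
for z in (152,144):
    a=px2w('wrist',(345/1.4,300/1.4),z,s); 
    ang=.043-1.15
    for t in(1.05,1.2):
        u=np.array([np.cos(.043-t),np.sin(.043-t),0]);v=np.array([-u[1],u[0],0])
        print(z,t,[ (w2px('wrist',np.array([528.3,309,z])+i*23*u+j*8*v,s)*1.4).round() for i,j in((1,1),(1,-1),(-1,1),(-1,-1))])
E
```

```text
152 1.05 [array([342., 316.]), array([311., 307.]), array([372., 230.]), array([338., 220.])]
152 1.2 [array([335., 316.]), array([305., 303.]), array([377., 235.]), array([346., 221.])]
144 1.05 [array([342., 309.]), array([312., 300.]), array([371., 226.]), array([339., 216.])]
144 1.2 [array([335., 309.]), array([307., 296.]), array([376., 230.]), array([346., 216.])]
```

Emit:
step_arm:
  commands:
    - {"rotation": [0,0,-0.94],"travel": [0,0,0],"gripper": 0.5}
    - {"rotation": [0,0,-0.94],"travel": [0,0,0],"gripper": 0.2}
    - {"rotation": [0,0,-0.94],"travel": [0,0,0],"gripper": 0.2}
    - {"rotation": [0,0,-0.94],"travel": [0,0,0],"gripper": 0.2}
    - {"rotation": [0,0,-0.94],"travel": [0,0,0],"gripper": 0.2}
    - {"rotation": [0,0,-0.94],"travel": [0,0,0],"gripper": 0.2}
    - {"rotation": [0,0,-0.94],"travel": [0,0,0],"gripper": 0.2}
    - {"rotation": [0,0,-0.94],"travel": [0,0,0],"gripper": 0.2}

```text
t: 9.2
position: [530.3, 309.9, 223.0]
tcp_rot: [-0.021, 1.0, 0.0, 0.001]
force: [-0.1, 0.3, 0.7]
width: 0.601
grasp_force: 0.0
```

Emit:
step_arm:
  commands:
    - {"rotation": [0,0,0],"travel": [0.1,-0.93,0],"gripper": 0.2}
    - {"rotation": [0,0,0],"travel": [0,-0.93,0],"gripper": 0.2}
    - {"rotation": [0,0,0],"travel": [0,-0.93,0],"gripper": 0.2}
    - {"rotation": [0,0,0],"travel": [0,-0.93,0],"gripper": 0.2}
    - {"rotation": [0,0,0],"travel": [0,-0.93,0],"gripper": 0.2}
    - {"rotation": [0,0,0],"travel": [0,-0.93,0.2],"gripper": 0.2}
    - {"rotation": [0,0,0],"travel": [0,-0.93,0.5],"gripper": 0.2}
    - {"rotation": [0,0,0],"travel": [0,0,0.5],"gripper": 0.2}
    - {"rotation": [0,0,0],"travel": [0,0,0],"gripper": 0.2}
    - {"rotation": [0,0,0],"travel": [0,0,0],"gripper": 0.2}

```text
t: 10.45
position: [533.1, 180.2, 197.5]
tcp_rot: [-0.02, 1.0, 0.0, -0.0]
force: [0.5, 0.3, 0.2]
width: 0.598
grasp_force: 0.0
```

```bash
python3 - <<'E'
from h import *
delta([534.1,179.8,126],0.043)
s=sense();snap('wrist','w3.png',None,1.4)
for p in([564,181,154],[504,178.5,154],[534,179.8,154]):print(w2px('wrist',p,s)*1.4)
E
```

```text
t 10.45 pos [533.1 180.2 197.5] toolyaw 0.041 units [-0.05 -0.02  3.58] j6 -1.41 tilt [-0.  0.] w 0.598 F [0.5 0.3 0.2]
turn units (tool z) -0.02
[345.05285413 359.93032497]
[344.83648411 229.28370891]
[345.06814964 297.72156701]
```

View pics/w3.png

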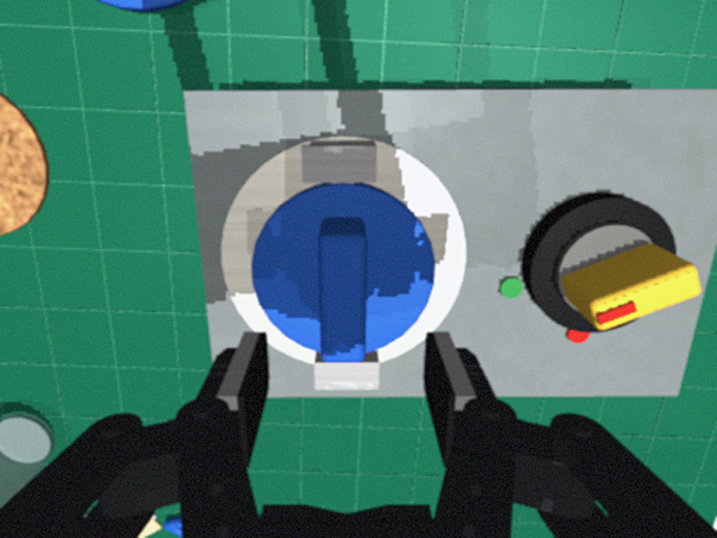

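The cap bar is centred at (343,298) between the fingers, as predicted, and the selector is at green. Descend and grip.

Emit:
step_arm:
  commands:
    - {"rotation": [0,0,0],"travel": [-0.05,0,0.9],"gripper": 0.2}
    - {"rotation": [0,0,0],"travel": [0,0,0.9],"gripper": 0.2}
    - {"rotation": [0,0,0],"travel": [0,0,0.9],"gripper": 0.2}
    - {"rotation": [0,0,0],"travel": [0,0,0.75],"gripper": 0.2}
    - {"rotation": [0,0,0],"travel": [0,0,0],"gripper": -1}
    - {"rotation": [0,0,0],"travel": [0,0,0],"gripper": -1}
    - {"rotation": [0,0,0],"travel": [0,0,0],"gripper": -1}
    - {"rotation": [0,0,0],"travel": [0,0,0],"gripper": -1}
  newtons: 70

```text
t: 11.5
position: [534.2, 179.4, 128.7]
tcp_rot: [-0.02, 1.0, -0.0, 0.0]
force: [0.7, -1.4, -4.0]
width: 0.223
grasp_force: 69.3
```

Emit:
step_arm:
  commands:
    - {"rotation": [0,0,0],"travel": [0,0,0.2],"gripper": -1}
    - {"rotation": [0,0,0],"travel": [0,0,0.2],"gripper": -1}
    - {"rotation": [0,0,0],"travel": [0,0,0.1],"gripper": -1}
    - {"rotation": [0,0,0],"travel": [0,0,0],"gripper": -1}

```text
t: 12.0
position: [534.9, 179.8, 120.8]
tcp_rot: [-0.02, 1.0, 0.0, 0.001]
force: [-4.8, -2.9, 8.9]
width: 0.225
grasp_force: 71.0
```

Emit:
step_arm:
  commands:
    - {"rotation": [0,0,0],"travel": [0,0,0.12],"gripper": -1}
    - {"rotation": [0,0,0],"travel": [0,0,0],"gripper": -1}

```text
t: 12.25
position: [535.0, 179.8, 118.7]
tcp_rot: [-0.02, 1.0, 0.0, 0.001]
force: [-3.3, -3.1, 9.3]
width: 0.217
grasp_force: 71.1
```

Emit:
step_arm:
  commands:
    - {"rotation": [0,0,-0.6],"travel": [0,0,0],"gripper": -1}
    - {"rotation": [0,0,-0.6],"travel": [0,0,0],"gripper": -1}
    - {"rotation": [0,0,-0.6],"travel": [0,0,0],"gripper": -1}
    - {"rotation": [0,0,-0.6],"travel": [0,0,0],"gripper": -1}

```text
t: 12.75
position: [536.2, 180.4, 119.5]
tcp_rot: [-0.14, 0.99, 0.001, 0.002]
force: [-1.3, -0.9, 9.3]
width: 0.222
grasp_force: 71.2
```

```bash
python3 - <<'E'
from h import *
delta([534.1,179.8,118.7],0.043+.78);print(sense()['torque'])
E
```

```text
t 12.75 pos [536.2 180.4 119.5] toolyaw 0.281 units [ 0.11 -0.    0.04] j6 -1.65 tilt [0.004 0.002] w 0.222 F [-1.3 -0.9  9.3]
turn units (tool z) -5.42
[-0.02035603  0.57127164 -0.16477186]
```

Emit:
step_arm:
  commands:
    - {"rotation": [0,0,-0.75],"travel": [0.04,0,0.02],"gripper": -1}
    - {"rotation": [0,0,-0.75],"travel": [0.04,0,0.02],"gripper": -1}
    - {"rotation": [0,0,-0.75],"travel": [0,0,0],"gripper": -1}
    - {"rotation": [0,0,-0.75],"travel": [0,0,0],"gripper": -1}
    - {"rotation": [0,0,-0.75],"travel": [0,0,0],"gripper": -1}
    - {"rotation": [0,0,-0.75],"travel": [0,0,0],"gripper": -1}
    - {"rotation": [0,0,-0.7],"travel": [0,0,0],"gripper": -1}
    - {"rotation": [0,0,0],"travel": [0,0,0],"gripper": -1}

```text
t: 13.75
position: [536.3, 180.0, 119.5]
tcp_rot: [-0.39, 0.921, -0.001, 0.004]
force: [0.3, -1.3, 8.9]
width: 0.218
grasp_force: 71.2
```

```bash
python3 - <<'E'
from h import *
delta([534.1,179.8,180],0.043+.78);print(sense()['torque'])
E
```

```text
t 13.75 pos [536.3 180.  119.5] toolyaw 0.8 units [ 0.07  0.06 -3.03] j6 -2.17 tilt [0.008 0.002] w 0.218 F [ 0.3 -1.3  8.9]
turn units (tool z) -0.23
[-0.05702908  0.31439283  0.07508654]
```

Emit:
step_arm:
  commands:
    - {"rotation": [0,0,0],"travel": [0,0,-0.4],"gripper": -1}
    - {"rotation": [0,0,0],"travel": [0,0,-0.4],"gripper": -1}
    - {"rotation": [0,0,0],"travel": [0,0,-0.4],"gripper": -1}
    - {"rotation": [0,0,0],"travel": [0,0,-0.4],"gripper": -1}

```text
t: 14.25
position: [531.4, 179.1, 147.0]
tcp_rot: [-0.39, 0.921, 0.0, -0.001]
force: [-0.1, 0.2, -0.7]
width: 0.217
grasp_force: 71.7
```

Emit:
step_arm:
  commands:
    - {"rotation": [0,0,0],"travel": [0,0,-0.5],"gripper": -1}
    - {"rotation": [0,0,0],"travel": [0,0,-0.7],"gripper": -1}
    - {"rotation": [0,0,0],"travel": [0,0,-1],"gripper": -1}
    - {"rotation": [0,0,0],"travel": [0,0,-1],"gripper": -1}
    - {"rotation": [0,0,0.2],"travel": [0,0,0],"gripper": -1}

```text
t: 14.88
position: [534.4, 179.5, 214.5]
tcp_rot: [-0.38, 0.925, -0.001, 0.003]
force: [0.7, -0.0, -1.4]
width: 0.219
grasp_force: 71.7
```

```bash
python3 - <<'E'
from h import *
delta([506.2,-82.7,205],0.043+.78)
snap('side','s2.png',(110,110,330,270),3.5)
E
```

```text
t 14.88 pos [534.4 179.5 214.5] toolyaw 0.779 units [10.22 -8.34  0.45] j6 -2.15 tilt [0.005 0.001] w 0.219 F [ 0.7 -0.  -1.4]
turn units (tool z) -0.44
```

View pics/s2.png

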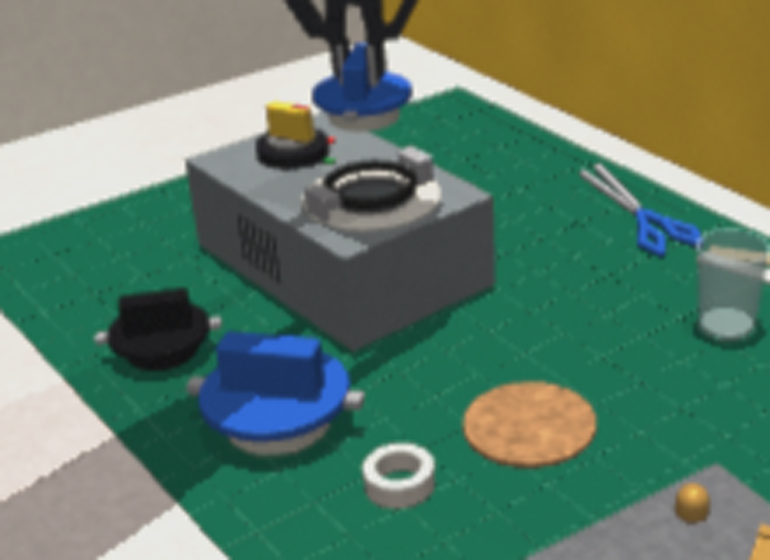

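The side view shows the cap held upright at (360,95), the open well at (370,185), and the rest at (530,423). I'll turn the wrist back for joint range and carry the cap to the rest.

Emit:
step_arm:
  commands:
    - {"rotation": [0,0,1],"travel": [0,0,0],"gripper": -1}
    - {"rotation": [0,0,1],"travel": [0,0,0],"gripper": -1}
    - {"rotation": [0,0,1],"travel": [0,0,0],"gripper": -1}
    - {"rotation": [0,0,1],"travel": [0,0,0],"gripper": -1}
    - {"rotation": [0,0,1],"travel": [0,0,0],"gripper": -1}
    - {"rotation": [0,0,1],"travel": [0,0,0],"gripper": -1}
    - {"rotation": [0,0,1],"travel": [0,0,0],"gripper": -1}
    - {"rotation": [0,0,0.8],"travel": [0,0,0],"gripper": -1}

```text
t: 15.92
position: [531.7, 179.0, 210.0]
tcp_rot: [0.001, 1.0, -0.0, -0.001]
force: [-1.1, 0.2, -2.3]
width: 0.222
grasp_force: 71.7
```

Emit:
step_arm:
  commands:
    - {"rotation": [0,0,0],"travel": [0.1,-0.9,0],"gripper": -1}
    - {"rotation": [0,0,0],"travel": [0.1,-0.9,0],"gripper": -1}
    - {"rotation": [0,0,0],"travel": [0.1,-0.9,0],"gripper": -1}
    - {"rotation": [0,0,0],"travel": [0.1,-0.9,0],"gripper": -1}
    - {"rotation": [0,0,0],"travel": [0.1,-0.9,0],"gripper": -1}
    - {"rotation": [0,0,0],"travel": [0.1,-0.9,0],"gripper": -1}
    - {"rotation": [0,0,0],"travel": [0.1,-0.9,0],"gripper": -1}
    - {"rotation": [0,0,0],"travel": [0.1,-0.9,0],"gripper": -1}
    - {"rotation": [0,0,0],"travel": [0.1,-0.9,0.3],"gripper": -1}
    - {"rotation": [0,0,0],"travel": [0.1,-0.9,0.7],"gripper": -1}

```text
t: 17.18
position: [513.2, -2.1, 191.5]
tcp_rot: [-0.0, 1.0, -0.0, 0.001]
force: [0.2, -0.7, -1.7]
width: 0.215
grasp_force: 71.7
```

```bash
python3 - <<'E'
from h import *
delta([506.2,-82.7,46],0.0)
E
```

```text
t 17.18 pos [513.2  -2.1 191.5] toolyaw 0.0 units [ 0.36 -4.03  7.28] j6 -1.71 tilt [ 0.002 -0.   ] w 0.215 F [ 0.2 -0.7 -1.7]
turn units (tool z) 0.0
```

Emit:
step_arm:
  commands:
    - {"rotation": [0,0,0],"travel": [0.07,-0.8,0.8],"gripper": -1}
    - {"rotation": [0,0,0],"travel": [0.07,-0.8,0.8],"gripper": -1}
    - {"rotation": [0,0,0],"travel": [0.07,-0.8,0.8],"gripper": -1}
    - {"rotation": [0,0,0],"travel": [0.07,-0.8,0.8],"gripper": -1}
    - {"rotation": [0,0,0],"travel": [0.07,-0.83,0.8],"gripper": -1}
    - {"rotation": [0,0,0],"travel": [0,0,0.8],"gripper": -1}
    - {"rotation": [0,0,0],"travel": [0,0,0.7],"gripper": -1}
    - {"rotation": [0,0,0],"travel": [0,0,0],"gripper": -1}

```text
t: 18.18
position: [504.4, -80.6, 79.8]
tcp_rot: [-0.0, 1.0, 0.001, -0.002]
force: [-0.9, 0.2, -0.9]
width: 0.224
grasp_force: 71.7
```

```bash
python3 - <<'E'
from h import *
delta([506.2,-82.7,42],0.0)
snap('side','s3.png',(200,130,330,235),6)
E
```

```text
t 18.18 pos [504.4 -80.6  79.8] toolyaw 0.001 units [-0.1  -0.11  1.89] j6 -1.87 tilt [-0.003  0.001] w 0.224 F [-0.9  0.2 -0.9]
turn units (tool z) 0.01
```

View pics/s3.png

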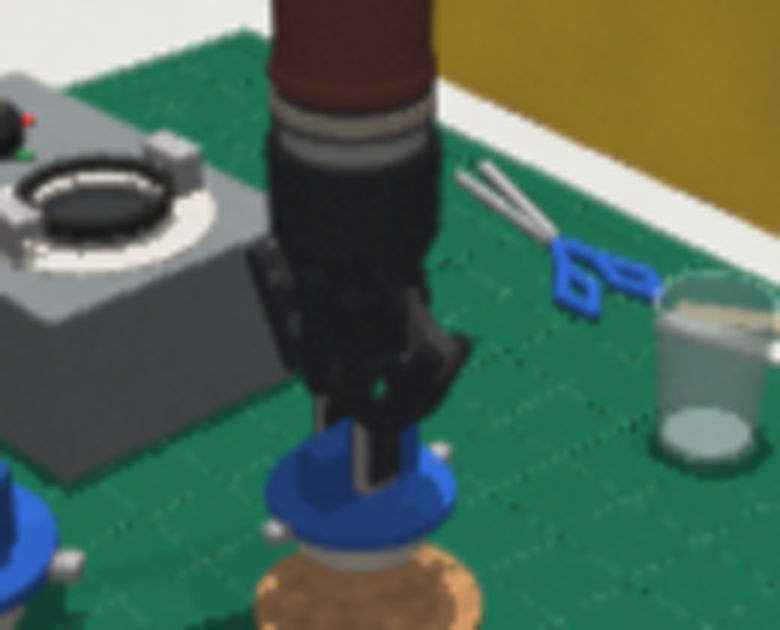

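The cap (360,490) is still held upright above the rest (370,600). Lower it.

Emit:
step_arm:
  commands:
    - {"rotation": [0,0,0],"travel": [-0.1,-0.1,0.5],"gripper": -1}
    - {"rotation": [0,0,0],"travel": [0,0,0.5],"gripper": -1}
    - {"rotation": [0,0,0],"travel": [0,0,0.5],"gripper": -1}
    - {"rotation": [0,0,0],"travel": [0,0,0.2],"gripper": -1}
    - {"rotation": [0,0,0],"travel": [0,0,0],"gripper": -1}

```text
t: 18.85
position: [507.3, -83.3, 46.9]
tcp_rot: [-0.0, 1.0, 0.0, -0.001]
force: [-0.4, 0.2, -1.5]
width: 0.221
grasp_force: 71.7
```

Emit:
step_arm:
  commands:
    - {"rotation": [0,0,0],"travel": [0,0,0.1],"gripper": -1}
    - {"rotation": [0,0,0],"travel": [0,0,0.05],"gripper": -1}
    - {"rotation": [0,0,0],"travel": [0,0,0],"gripper": -1}

```text
t: 19.23
position: [507.9, -83.5, 44.6]
tcp_rot: [-0.0, 1.0, -0.0, 0.0]
force: [0.2, -0.8, -1.4]
width: 0.214
grasp_force: 71.7
```

Emit:
step_arm:
  commands:
    - {"rotation": [0,0,0],"travel": [0,0,0.08],"gripper": -1}
    - {"rotation": [0,0,0],"travel": [0,0,0.08],"gripper": -1}
    - {"rotation": [0,0,0],"travel": [0,0,0],"gripper": -1}

```text
t: 19.6
position: [507.5, -83.4, 41.1]
tcp_rot: [-0.0, 1.0, 0.0, -0.0]
force: [0.6, 0.3, -1.9]
width: 0.219
grasp_force: 71.7
```

Emit:
step_arm:
  commands:
    - {"rotation": [0,0,0],"travel": [0,0,0.08],"gripper": -1}
    - {"rotation": [0,0,0],"travel": [0,0,0.04],"gripper": -1}
    - {"rotation": [0,0,0],"travel": [0,0,0],"gripper": -1}

```text
t: 19.98
position: [508.0, -83.6, 40.2]
tcp_rot: [-0.0, 1.0, 0.0, -0.0]
force: [-2.0, 0.8, 6.8]
width: 0.215
grasp_force: 72.8
```

Emit:
step_arm:
  commands:
    - {"rotation": [0,0,0],"travel": [0,0,0],"gripper": 0.1}
    - {"rotation": [0,0,0],"travel": [0,0,0],"gripper": 0.1}
    - {"rotation": [0,0,0],"travel": [0,0,-0.2],"gripper": 0.1}
    - {"rotation": [0,0,0],"travel": [0,0,-1],"gripper": 0.1}
    - {"rotation": [0,0,0],"travel": [0,0,-1],"gripper": 0.1}
    - {"rotation": [0,0,0],"travel": [0,0,-1],"gripper": 0.1}
    - {"rotation": [0,0,0],"travel": [0,0,-1],"gripper": 0.1}
    - {"rotation": [0,0,0],"travel": [0.2,-0.95,-1],"gripper": 0.1}
    - {"rotation": [0,0,0],"travel": [0.2,-0.95,-1],"gripper": 0.1}
    - {"rotation": [0,0,0],"travel": [0.2,-0.95,-1],"gripper": 0.1}

```text
t: 21.22
position: [495.6, -140.9, 183.7]
tcp_rot: [-0.0, 1.0, -0.0, 0.0]
force: [2.2, 0.3, 0.5]
width: 0.547
grasp_force: 0.0
```

Emit:
step_arm:
  commands:
    - {"rotation": [0,0,0],"travel": [0.2,-0.95,-0.8],"gripper": 0.1}
    - {"rotation": [0,0,0],"travel": [0.2,-0.95,-0.5],"gripper": 0.1}
    - {"rotation": [0,0,0],"travel": [0.2,-0.95,0],"gripper": 0.1}
    - {"rotation": [0,0,0],"travel": [0.2,-0.95,0],"gripper": 0.1}
    - {"rotation": [0,0,0],"travel": [0.2,-0.95,0],"gripper": 0.1}
    - {"rotation": [0,0,0],"travel": [0.2,-0.95,0],"gripper": 0.1}
    - {"rotation": [0,0,0],"travel": [0.2,-0.95,0],"gripper": 0.1}
    - {"rotation": [0,0,0],"travel": [0.2,-0.95,0],"gripper": 0.1}
    - {"rotation": [0,0,0],"travel": [0.2,-0.95,0],"gripper": 0.1}
    - {"rotation": [0,0,0],"travel": [0,0,0],"gripper": 0.1}

```text
t: 22.48
position: [459.5, -312.9, 209.0]
tcp_rot: [0.001, 1.0, -0.0, 0.0]
force: [-0.2, 0.2, -0.5]
width: 0.551
grasp_force: 0.0
```

```bash
cat >> h.py <<'E'
def brass(name='wrist',zt=17):
    """brass blobs in the picture: world centre, long axis yaw, size"""
    s=sense() if name=='wrist' else None
    im=imaging.snapshot(name); hsv=cv2.cvtColor(im,cv2.COLOR_RGB2HSV)
    m=cv2.inRange(hsv,(10,110,50),(32,255,255)); m=cv2.morphologyEx(m,cv2.MORPH_CLOSE,np.ones((3,3)))
    out=[]
    for c in cv2.findContours(m,cv2.RETR_EXTERNAL,cv2.CHAIN_APPROX_NONE)[0]:
        if cv2.contourArea(c)<(40 if name=='top' else 150): continue
        w=np.array([px2w(name,p[0],zt,s)[:2] for p in c]).astype(np.float32)
        (cx,cy),(a,b),ang=cv2.minAreaRect(w)
        if a<b: ang+=90
        r=(round(cx,1),round(cy,1)),round(max(a,b),1),round(min(a,b),1),round(((np.radians(ang)+np.pi/2)%np.pi)-np.pi/2,3)
        u=c[:,0].mean(0); out.append(r); print('brass',u.round(),r)
    return im
E
python3 - <<'E'
from h import *
delta([450,-315,200],0.0)
im=brass(); view(im,'w4.png',None,1.4)
snap('top','t4.png',(90,150,290,245),3.9)
brass('top')
E
```

```text
t 22.48 pos [ 459.5 -312.9  209. ] toolyaw -0.002 units [ 0.48 -0.1   0.45] j6 -2.29 tilt [ 0. -0.] w 0.551 F [-0.2  0.2 -0.5]
turn units (tool z) -0.02
brass [308. 213.] ((527.9, -248.5), 29.8, 23.8, np.float64(0.266))
brass [241. 213.] ((527.5, -319.7), 49.2, 17.8, np.float64(0.46))
brass [451. 176.] ((493.7, -104.6), 104.6, 74.4, np.float64(-0.63))
brass [236. 137.] ((445.6, -323.3), 47.1, 15.9, np.float64(-0.235))
brass [167. 116.] ((425.4, -389.9), 27.1, 24.3, np.float64(-1.156))
brass [ 12. 353.] ((23.9, 645.5), 69.8, 20.0, np.float64(0.804))
brass [348. 225.] ((424.3, -387.5), 26.5, 22.7, np.float64(-1.556))
brass [326. 194.] ((526.5, -316.5), 44.1, 18.0, np.float64(0.458))
brass [254. 202.] ((500.7, -80.6), 105.5, 97.0, np.float64(1.471))
brass [493. 255.] ((337.6, -855.8), 499.9, 130.8, np.float64(-0.08))
brass [122. 184.] ((546.0, 350.6), 58.7, 27.4, np.float64(-1.119))
```

View pics/w4.png

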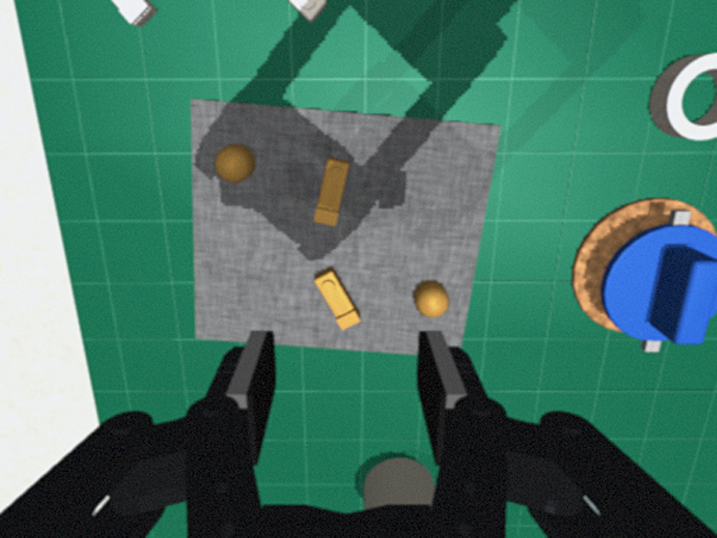

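View pics/t4.png

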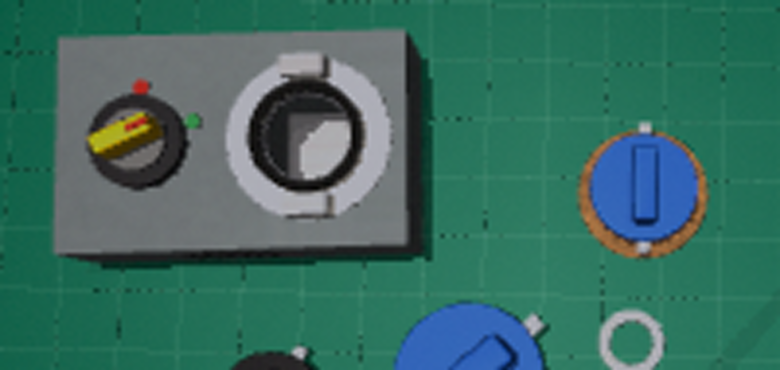

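The wrist view shows the four brass fittings: bosses at (235,162) and (431,298), clasps at (331,192) and (337,298). None has moved. In the top crop the cap stands centred on the rest (645,188), and the selector's red end points to green. Boss A first.

Emit:
step_arm:
  commands:
    - {"rotation": [0,0,0],"travel": [-0.68,0.65,1],"gripper": 0.1}
    - {"rotation": [0,0,0],"travel": [-0.68,0.65,1],"gripper": 0.1}
    - {"rotation": [0,0,0],"travel": [-0.68,0.65,1],"gripper": 0.1}
    - {"rotation": [0,0,0],"travel": [-0.68,0.65,1],"gripper": 0.1}
    - {"rotation": [0,0,0],"travel": [-0.68,0.65,1],"gripper": 0.1}
    - {"rotation": [0,0,0],"travel": [0,0,1],"gripper": 0.1}
    - {"rotation": [0,0,0],"travel": [0,0,1],"gripper": 0.1}
    - {"rotation": [0,0,0],"travel": [0,0,0.5],"gripper": 0.1}
    - {"rotation": [0,0,0],"travel": [0,0,0],"gripper": 0.1}

```text
t: 23.75
position: [526.8, -246.5, 57.8]
tcp_rot: [0.0, 1.0, 0.001, -0.001]
force: [-0.8, -0.2, -0.3]
width: 0.55
grasp_force: 0.0
```

```bash
python3 - <<'E'
from h import *
delta([527.8,-247.5,8],0.0); brass('wrist',12)
E
```

```text
t 23.75 pos [ 526.8 -246.5   57.8] toolyaw -0.001 units [-0.06 -0.05  2.49] j6 -2.13 tilt [-0.002  0.001] w 0.55 F [-0.8 -0.2 -0.3]
turn units (tool z) -0.01
brass [244. 215.] ((530.4, -248.4), 30.2, 25.3, np.float64(-0.002))
brass [123. 214.] ((530.2, -321.4), 48.1, 24.0, np.float64(0.489))
brass [467. 170.] ((507.7, -121.3), 102.6, 44.1, np.float64(0.056))
brass [96. 66.] ((446.2, -325.6), 47.1, 21.5, np.float64(-0.231))
```

Emit:
step_arm:
  commands:
    - {"rotation": [0,0,0],"travel": [-0.06,-0.06,0.85],"gripper": 0.1}
    - {"rotation": [0,0,0],"travel": [0,0,0.85],"gripper": 0.1}
    - {"rotation": [0,0,0],"travel": [0,0,0.7],"gripper": 0.1}
    - {"rotation": [0,0,0],"travel": [0,0,0],"gripper": 0.1}
    - {"rotation": [0,0,0],"travel": [0,0,0],"gripper": -1}
    - {"rotation": [0,0,0],"travel": [0,0,0],"gripper": -1}
    - {"rotation": [0,0,0],"travel": [0,0,0],"gripper": -1}
  newtons: 40

```text
t: 24.68
position: [529.4, -247.9, 11.5]
tcp_rot: [-0.0, 1.0, -0.0, 0.0]
force: [0.0, -1.0, -1.0]
width: 0.277
grasp_force: 39.2
```

Emit:
step_arm:
  commands:
    - {"rotation": [0,0,0],"travel": [0,0,-0.5],"gripper": -1}
    - {"rotation": [0,0,0],"travel": [0,0,-1],"gripper": -1}
    - {"rotation": [0,0,0],"travel": [0,0,-1],"gripper": -1}
    - {"rotation": [0,0,0],"travel": [0,0,-1],"gripper": -1}
    - {"rotation": [0,0,0],"travel": [0,0.95,-1],"gripper": -1}
    - {"rotation": [0,0,0],"travel": [0,0.95,-1],"gripper": -1}
    - {"rotation": [0,0,0],"travel": [0,0.95,-1],"gripper": -1}
    - {"rotation": [0,0,0],"travel": [0,0.95,-1],"gripper": -1}
    - {"rotation": [0,0,0],"travel": [0,0.95,-0.5],"gripper": -1}
    - {"rotation": [0,0,0],"travel": [0,0.95,0],"gripper": -1}
  newtons: 60

```text
t: 25.92
position: [529.6, -132.7, 172.2]
tcp_rot: [-0.0, 1.0, -0.0, 0.001]
force: [-0.3, 0.0, -1.0]
width: 0.263
grasp_force: 58.9
```

Emit:
step_arm:
  commands:
    - {"rotation": [0,0,0],"travel": [0,1,0],"gripper": -1}
    - {"rotation": [0,0,0],"travel": [0,1,0],"gripper": -1}
    - {"rotation": [0,0,0],"travel": [0,1,0],"gripper": -1}
    - {"rotation": [0,0,0],"travel": [0,1,0],"gripper": -1}
    - {"rotation": [0,0,0],"travel": [0,1,0],"gripper": -1}
    - {"rotation": [0,0,0],"travel": [0,1,0],"gripper": -1}
    - {"rotation": [0,0,0],"travel": [0,1,0],"gripper": -1}
    - {"rotation": [0,0,0],"travel": [0,1,0],"gripper": -1}
    - {"rotation": [0,0,0],"travel": [0,1,0],"gripper": -1}
    - {"rotation": [0,0,0],"travel": [0,1,0],"gripper": -1}

```text
t: 27.18
position: [528.8, 67.7, 170.9]
tcp_rot: [-0.0, 1.0, 0.0, 0.0]
force: [-0.2, 0.5, 0.2]
width: 0.263
grasp_force: 58.9
```

Emit:
step_arm:
  commands:
    - {"rotation": [0,0,0],"travel": [0,0.95,0],"gripper": -1}
    - {"rotation": [0,0,0],"travel": [0,0.95,0],"gripper": -1}
    - {"rotation": [0,0,0],"travel": [0,0.95,0],"gripper": -1}
    - {"rotation": [0,0,0],"travel": [0,0.95,0],"gripper": -1}
    - {"rotation": [0,0,0],"travel": [0,0.95,0],"gripper": -1}
    - {"rotation": [0,0,0],"travel": [0,0.95,0],"gripper": -1}
    - {"rotation": [0,0,0],"travel": [0,0,0],"gripper": -1}

```text
t: 28.05
position: [528.9, 181.7, 170.9]
tcp_rot: [-0.001, 1.0, 0.0, 0.0]
force: [0.9, 0.3, -1.8]
width: 0.264
grasp_force: 58.9
```

```bash
python3 - <<'E'
from h import *
delta([534.1,179.8,98],0.043)
E
```

```text
t 28.05 pos [528.9 181.7 170.9] toolyaw 0.002 units [-0.26 -0.1   3.65] j6 -1.37 tilt [0. 0.] w 0.264 F [ 0.9  0.3 -1.8]
turn units (tool z) -0.41
```

Emit:
step_arm:
  commands:
    - {"rotation": [0,0,0],"travel": [-0.26,-0.1,0.8],"gripper": -1}
    - {"rotation": [0,0,0],"travel": [0,0,0.9],"gripper": -1}
    - {"rotation": [0,0,0],"travel": [0,0,0.9],"gripper": -1}
    - {"rotation": [0,0,0],"travel": [0,0,0.8],"gripper": -1}
    - {"rotation": [0,0,0],"travel": [0,0,0],"gripper": -1}
    - {"rotation": [0,0,0],"travel": [0,0,0],"gripper": -0.1}
    - {"rotation": [0,0,0],"travel": [0,0,0],"gripper": -0.1}
    - {"rotation": [0,0,0],"travel": [0,0,-0.5],"gripper": -0.1}
    - {"rotation": [0,0,0],"travel": [0,0,-1],"gripper": -0.1}
    - {"rotation": [0,0,0],"travel": [0,0,-1],"gripper": -0.1}

```text
t: 29.3
position: [534.5, 178.5, 154.7]
tcp_rot: [-0.0, 1.0, 0.0, 0.001]
force: [-0.1, 1.2, 0.8]
width: 0.449
grasp_force: 0.0
```

Emit:
step_arm:
  commands:
    - {"rotation": [0,0,0],"travel": [0,-0.9,-1],"gripper": 0.1}
    - {"rotation": [0,0,0],"travel": [0,-0.9,-0.5],"gripper": 0.1}
    - {"rotation": [0,0,0],"travel": [0,-0.9,0],"gripper": 0.1}
    - {"rotation": [0,0,0],"travel": [0,-0.9,0],"gripper": 0.1}

```text
t: 29.8
position: [533.4, 104.6, 182.1]
tcp_rot: [0.0, 1.0, -0.0, -0.001]
force: [-0.5, -0.6, -0.2]
width: 0.551
grasp_force: 0.0
```

```bash
python3 - <<'E'
from h import *
delta([445.5,-322.5,60],-.235)
im=brass('top',17)
cv2.imwrite('pics/raw_t5.png',im[:,:,::-1])
k=np.hstack([cv2.resize(im[165:205,135:195],(600,400),interpolation=cv2.INTER_CUBIC)])
cv2.imwrite('pics/t5.png',k[:,:,::-1])
E
```

```text
t 29.8 pos [533.4 104.6 182.1] toolyaw -0.001 units [  4.38 -21.36   6.12] j6 -1.51 tilt [-0.001 -0.   ] w 0.551 F [-0.5 -0.6 -0.2]
turn units (tool z) 2.34
brass [ 12. 353.] ((23.9, 645.5), 69.8, 20.0, np.float64(0.804))
brass [348. 225.] ((424.3, -387.5), 26.5, 22.7, np.float64(-1.556))
brass [328. 219.] ((444.7, -321.1), 46.1, 17.3, np.float64(-0.229))
brass [326. 194.] ((526.5, -316.5), 44.1, 18.0, np.float64(0.458))
brass [254. 202.] ((500.7, -80.6), 105.5, 97.0, np.float64(1.471))
brass [493. 257.] ((337.6, -855.8), 499.9, 130.8, np.float64(-0.08))
brass [121. 184.] ((545.6, 351.5), 56.6, 27.4, np.float64(-1.119))
```

View pics/t5.png

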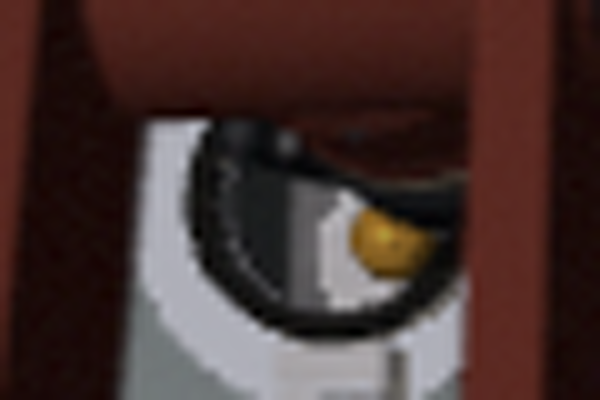

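Boss A lies in the well (390,240). Next is the clasp at (445,-322).

Emit:
step_arm:
  commands:
    - {"rotation": [0,0,0],"travel": [0.2,-1,0],"gripper": 0.1}
    - {"rotation": [0,0,0],"travel": [0.2,-1,0],"gripper": 0.1}
    - {"rotation": [0,0,0],"travel": [0.2,-1,0],"gripper": 0.1}
    - {"rotation": [0,0,0],"travel": [0.2,-1,0],"gripper": 0.1}
    - {"rotation": [0,0,0],"travel": [0.2,-1,0],"gripper": 0.1}
    - {"rotation": [0,0,0],"travel": [0.2,-1,0],"gripper": 0.1}
    - {"rotation": [0,0,0],"travel": [0.2,-1,0],"gripper": 0.1}
    - {"rotation": [0,0,0],"travel": [0.2,-1,0],"gripper": 0.1}
    - {"rotation": [0,0,0],"travel": [0.2,-1,0],"gripper": 0.1}
    - {"rotation": [0,0,0],"travel": [0.2,-1,0],"gripper": 0.1}

```text
t: 31.1
position: [493.1, -94.7, 182.2]
tcp_rot: [-0.0, 1.0, 0.0, -0.001]
force: [-0.3, -0.7, 0.4]
width: 0.547
grasp_force: 0.0
```

Emit:
step_arm:
  commands:
    - {"rotation": [0,0,0],"travel": [0.22,-1,0],"gripper": 0.1}
    - {"rotation": [0,0,0],"travel": [0.22,-1,0],"gripper": 0.1}
    - {"rotation": [0,0,0],"travel": [0.22,-1,0],"gripper": 0.1}
    - {"rotation": [0,0,0],"travel": [0.22,-1,0],"gripper": 0.1}
    - {"rotation": [0,0,0],"travel": [0.22,-1,0.2],"gripper": 0.1}
    - {"rotation": [0,0,0],"travel": [0.22,-1,0.5],"gripper": 0.1}
    - {"rotation": [0,0,0],"travel": [0.22,-1,0.8],"gripper": 0.1}
    - {"rotation": [0,0,0],"travel": [0.22,-1,0.8],"gripper": 0.1}
    - {"rotation": [0,0,0],"travel": [0.22,-1,0.8],"gripper": 0.1}
    - {"rotation": [0,0,0],"travel": [0.22,-1,0.8],"gripper": 0.1}

```text
t: 32.35
position: [449.6, -294.8, 103.4]
tcp_rot: [-0.0, 1.0, 0.0, -0.0]
force: [-0.1, -0.8, 0.6]
width: 0.548
grasp_force: 0.0
```

Emit:
step_arm:
  commands:
    - {"rotation": [0,0,0],"travel": [0.2,-0.65,0],"gripper": 0.1}
    - {"rotation": [0,0,0],"travel": [0,-0.65,0],"gripper": 0.1}
    - {"rotation": [0,0,0.8],"travel": [0,0,0.8],"gripper": 0.1}
    - {"rotation": [0,0,0.8],"travel": [0,0,0.8],"gripper": 0.1}
    - {"rotation": [0,0,0.75],"travel": [0,0,0.5],"gripper": 0.1}
    - {"rotation": [0,0,0],"travel": [0,0,0],"gripper": 0.1}

```text
t: 33.1
position: [446.3, -319.7, 62.9]
tcp_rot: [0.117, 0.993, 0.0, -0.0]
force: [0.0, -0.9, 0.2]
width: 0.548
grasp_force: 0.0
```

```bash
python3 - <<'E'
from h import *
delta([445.3,-322.3,8],-.235); brass('wrist',17)
E
```

```text
t 33.1 pos [ 446.3 -319.7   62.9] toolyaw -0.234 units [ 0.02 -0.14  2.74] j6 -2.09 tilt [-0.  0.] w 0.548 F [ 0.  -0.9  0.2]
turn units (tool z) 0.01
brass [275. 316.] ((526.7, -319.2), 54.8, 21.7, np.float64(0.435))
brass [124. 202.] ((424.9, -389.5), 31.6, 24.7, np.float64(-1.053))
brass [240. 209.] ((445.5, -324.1), 50.0, 16.0, np.float64(-0.228))
```

Emit:
step_arm:
  commands:
    - {"rotation": [0,0,0],"travel": [0.02,-0.18,0.9],"gripper": 0.1}
    - {"rotation": [0,0,0],"travel": [0,0,0.9],"gripper": 0.1}
    - {"rotation": [0,0,0],"travel": [0,0,0.9],"gripper": 0.1}
    - {"rotation": [0,0,0],"travel": [0,0,0.1],"gripper": 0.1}
    - {"rotation": [0,0,0],"travel": [0,0,0],"gripper": -1}
    - {"rotation": [0,0,0],"travel": [0,0,0],"gripper": -1}
    - {"rotation": [0,0,0],"travel": [0,0,0],"gripper": -1}
  newtons: 50

```text
t: 34.02
position: [445.5, -323.5, 7.7]
tcp_rot: [0.117, 0.993, -0.0, 0.001]
force: [-0.6, -0.2, -0.9]
width: 0.171
grasp_force: 51.0
```

Emit:
step_arm:
  commands:
    - {"rotation": [0,0,0],"travel": [0,0,-0.6],"gripper": -1}
    - {"rotation": [0,0,-0.78],"travel": [0,0,-1],"gripper": -1}
    - {"rotation": [0,0,-0.78],"travel": [0,0,-1],"gripper": -1}
    - {"rotation": [0,0,-0.78],"travel": [0,0,-1],"gripper": -1}
    - {"rotation": [0,0,0],"travel": [-0.2,1,-1],"gripper": -1}
    - {"rotation": [0,0,0],"travel": [-0.2,1,-1],"gripper": -1}
    - {"rotation": [0,0,0],"travel": [-0.2,1,-1],"gripper": -1}
    - {"rotation": [0,0,0],"travel": [-0.2,1,-1],"gripper": -1}
    - {"rotation": [0,0,0],"travel": [-0.2,1,-0.7],"gripper": -1}
    - {"rotation": [0,0,0],"travel": [-0.2,1,0],"gripper": -1}
  newtons: 60

```text
t: 35.28
position: [470.2, -202.7, 174.8]
tcp_rot: [0.0, 1.0, -0.001, 0.002]
force: [0.5, -0.5, -0.7]
width: 0.162
grasp_force: 62.1
```

Emit:
step_arm:
  commands:
    - {"rotation": [0,0,0],"travel": [-0.2,1,0],"gripper": -1}
    - {"rotation": [0,0,0],"travel": [-0.2,1,0],"gripper": -1}
    - {"rotation": [0,0,0],"travel": [-0.2,1,0],"gripper": -1}
    - {"rotation": [0,0,0],"travel": [-0.2,1,0],"gripper": -1}
    - {"rotation": [0,0,0],"travel": [-0.2,1,0],"gripper": -1}
    - {"rotation": [0,0,0],"travel": [-0.2,1,0],"gripper": -1}
    - {"rotation": [0,0,0],"travel": [-0.2,1,0],"gripper": -1}
    - {"rotation": [0,0,0],"travel": [-0.2,1,0],"gripper": -1}
    - {"rotation": [0,0,0],"travel": [-0.2,1,0],"gripper": -1}
    - {"rotation": [0,0,0],"travel": [-0.2,1,0],"gripper": -1}

```text
t: 36.52
position: [508.3, -1.7, 171.7]
tcp_rot: [0.0, 1.0, 0.0, -0.001]
force: [0.2, 0.3, -0.2]
width: 0.169
grasp_force: 62.1
```

Emit:
step_arm:
  commands:
    - {"rotation": [0,0,0],"travel": [-0.2,1,0],"gripper": -1}
    - {"rotation": [0,0,0],"travel": [-0.2,1,0],"gripper": -1}
    - {"rotation": [0,0,0],"travel": [-0.2,1,0],"gripper": -1}
    - {"rotation": [0,0,0],"travel": [-0.2,1,0],"gripper": -1}
    - {"rotation": [0,0,0],"travel": [-0.2,1,0],"gripper": -1}
    - {"rotation": [0,0,0],"travel": [-0.2,1,0],"gripper": -1}
    - {"rotation": [0,0,0],"travel": [0,1,0],"gripper": -1}
    - {"rotation": [0,0,0],"travel": [0,1,0],"gripper": -1}
    - {"rotation": [0,0,0],"travel": [0,1,0],"gripper": -1}
    - {"rotation": [0,0,0],"travel": [0,0,0],"gripper": -1}

```text
t: 37.78
position: [533.2, 178.3, 172.9]
tcp_rot: [-0.001, 1.0, -0.0, 0.0]
force: [-0.1, -1.2, -0.4]
width: 0.161
grasp_force: 62.1
```

```bash
python3 - <<'E'
from h import *
delta([534.1,179.8,104],0.043)
E
```

```text
t 37.77 pos [533.2 178.3 172.9] toolyaw 0.001 units [-0.04  0.07  3.45] j6 -1.37 tilt [ 0. -0.] w 0.161 F [-0.1 -1.2 -0.4]
turn units (tool z) -0.42
```

Emit:
step_arm:
  commands:
    - {"rotation": [0,0,-0.4],"travel": [0,0.1,0.85],"gripper": -1}
    - {"rotation": [0,0,0],"travel": [0,0,0.9],"gripper": -1}
    - {"rotation": [0,0,0],"travel": [0,0,0.9],"gripper": -1}
    - {"rotation": [0,0,0],"travel": [0,0,0.8],"gripper": -1}
    - {"rotation": [0,0,0],"travel": [0,0,0],"gripper": -1}
    - {"rotation": [0,0,0],"travel": [0,0,0],"gripper": -0.2}
    - {"rotation": [0,0,0],"travel": [0,0,0],"gripper": -0.2}
    - {"rotation": [0,0,0.4],"travel": [0,0,-0.5],"gripper": -0.2}
    - {"rotation": [0,0,0],"travel": [0,0,-1],"gripper": -0.2}
    - {"rotation": [0,0,0],"travel": [0,0,-1],"gripper": -0.2}

```text
t: 39.02
position: [533.8, 179.0, 155.3]
tcp_rot: [0.0, 1.0, 0.0, 0.001]
force: [-0.4, 0.1, -0.3]
width: 0.398
grasp_force: 0.0
```

Emit:
step_arm:
  commands:
    - {"rotation": [0,0,0],"travel": [0.1,-1,-1],"gripper": 0.1}
    - {"rotation": [0,0,0],"travel": [0.1,-1,-0.5],"gripper": 0.1}
    - {"rotation": [0,0,0],"travel": [0.2,-1,0],"gripper": 0.1}
    - {"rotation": [0,0,0],"travel": [0.2,-1,0],"gripper": 0.1}
    - {"rotation": [0,0,0],"travel": [0.2,-1,0],"gripper": 0.1}
    - {"rotation": [0,0,0],"travel": [0.2,-1,0],"gripper": 0.1}
    - {"rotation": [0,0,0],"travel": [0.2,-1,0],"gripper": 0.1}
    - {"rotation": [0,0,0],"travel": [0.2,-1,0],"gripper": 0.1}
    - {"rotation": [0,0,0],"travel": [0.2,-1,0],"gripper": 0.1}
    - {"rotation": [0,0,0],"travel": [0.2,-1,0],"gripper": 0.1}

```text
t: 40.28
position: [495.8, -22.4, 182.6]
tcp_rot: [0.001, 1.0, 0.0, -0.001]
force: [0.5, -0.3, 0.7]
width: 0.546
grasp_force: 0.0
```

```bash
python3 - <<'E'
from h import *
delta([424.9,-389,60],-.1)
im=brass('top',17)
cv2.imwrite('pics/t6.png',cv2.resize(im[165:205,135:195],(600,400),interpolation=cv2.INTER_CUBIC)[:,:,::-1])
E
```

```text
t 40.27 pos [495.8 -22.4 182.6] toolyaw -0.001 units [  3.5  -18.34   6.13] j6 -1.76 tilt [-0.002  0.   ] w 0.546 F [ 0.5 -0.3  0.7]
turn units (tool z) 0.99
brass [ 12. 353.] ((24.0, 645.5), 69.9, 19.8, np.float64(0.798))
brass [348. 225.] ((424.3, -387.5), 26.5, 22.7, np.float64(-1.556))
brass [326. 194.] ((526.5, -316.5), 44.1, 18.0, np.float64(0.458))
brass [263. 205.] ((490.0, -108.1), 104.0, 44.2, np.float64(-0.534))
brass [494. 250.] ((337.6, -855.8), 499.9, 130.8, np.float64(-0.08))
brass [173. 188.] ((537.5, 182.5), 46.2, 22.6, np.float64(0.046))
brass [122. 184.] ((546.0, 350.6), 58.7, 27.4, np.float64(-1.119))
```

View pics/t6.png

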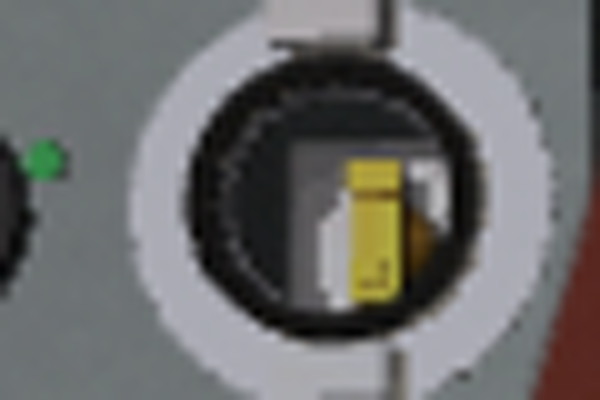

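Both pieces are in the well: clasp (375,230) and boss (420,240). Next is boss B.

Emit:
step_arm:
  commands:
    - {"rotation": [0,0,0],"travel": [0.19,-1,0],"gripper": 0.1}
    - {"rotation": [0,0,0],"travel": [0.19,-1,0],"gripper": 0.1}
    - {"rotation": [0,0,0],"travel": [0.19,-1,0],"gripper": 0.1}
    - {"rotation": [0,0,0],"travel": [0.19,-1,0],"gripper": 0.1}
    - {"rotation": [0,0,0],"travel": [0.19,-1,0],"gripper": 0.1}
    - {"rotation": [0,0,0],"travel": [0.19,-1,0],"gripper": 0.1}
    - {"rotation": [0,0,0],"travel": [0.19,-1,0],"gripper": 0.1}
    - {"rotation": [0,0,0],"travel": [0.19,-1,0],"gripper": 0.1}
    - {"rotation": [0,0,0],"travel": [0.19,-1,0],"gripper": 0.1}
    - {"rotation": [0,0,0],"travel": [0.19,-1,0],"gripper": 0.1}

```text
t: 41.58
position: [458.0, -221.4, 182.9]
tcp_rot: [0.001, 1.0, 0.001, -0.001]
force: [-1.0, 0.5, 0.5]
width: 0.548
grasp_force: 0.0
```

Emit:
step_arm:
  commands:
    - {"rotation": [0,0,0],"travel": [0.2,-1,0.8],"gripper": 0.1}
    - {"rotation": [0,0,0],"travel": [0.2,-1,0.8],"gripper": 0.1}
    - {"rotation": [0,0,0],"travel": [0.2,-1,0.8],"gripper": 0.1}
    - {"rotation": [0,0,0],"travel": [0.2,-1,0.8],"gripper": 0.1}
    - {"rotation": [0,0,0],"travel": [0.2,-1,0.8],"gripper": 0.1}
    - {"rotation": [0,0,0],"travel": [0.2,-1,0.8],"gripper": 0.1}
    - {"rotation": [0,0,0],"travel": [0.2,-1,0.8],"gripper": 0.1}
    - {"rotation": [0,0,0],"travel": [0.2,-1,0.5],"gripper": 0.1}
    - {"rotation": [0,0,1],"travel": [0,-0.3,0],"gripper": 0.1}
    - {"rotation": [0,0,0],"travel": [0,0,0],"gripper": 0.1}

```text
t: 42.82
position: [426.7, -388.2, 61.5]
tcp_rot: [0.05, 0.999, 0.0, 0.0]
force: [0.6, 0.2, 0.0]
width: 0.55
grasp_force: 0.0
```

```bash
python3 - <<'E'
from h import *
delta([424.9,-389,8],-.1); brass('wrist',14)
E
```

```text
t 42.83 pos [ 426.7 -388.2   61.5] toolyaw -0.101 units [ 0.09 -0.05  2.67] j6 -2.33 tilt [0. 0.] w 0.55 F [0.6 0.2 0. ]
turn units (tool z) -0.01
brass [243. 207.] ((425.7, -391.2), 30.0, 25.3, np.float64(-0.086))
```

Emit:
step_arm:
  commands:
    - {"rotation": [0,0,0],"travel": [0.1,-0.1,0.9],"gripper": 0.1}
    - {"rotation": [0,0,0],"travel": [0,0,0.9],"gripper": 0.1}
    - {"rotation": [0,0,0],"travel": [0,0,0.8],"gripper": 0.1}
    - {"rotation": [0,0,0],"travel": [0,0,0.1],"gripper": 0.1}
    - {"rotation": [0,0,0],"travel": [0,0,0],"gripper": -1}
    - {"rotation": [0,0,0],"travel": [0,0,0],"gripper": -1}
    - {"rotation": [0,0,0],"travel": [0,0,0],"gripper": -1}
  newtons: 50

```text
t: 43.75
position: [425.1, -389.3, 8.6]
tcp_rot: [0.05, 0.999, -0.001, 0.0]
force: [-0.8, -0.6, -0.6]
width: 0.275
grasp_force: 49.0
```

Emit:
step_arm:
  commands:
    - {"rotation": [0,0,0],"travel": [0,0,-0.6],"gripper": -1}
    - {"rotation": [0,0,0],"travel": [0,0,-1],"gripper": -1}
    - {"rotation": [0,0,-1],"travel": [0,0,-1],"gripper": -1}
    - {"rotation": [0,0,0],"travel": [0,0,-1],"gripper": -1}
    - {"rotation": [0,0,0],"travel": [-0.2,1,-1],"gripper": -1}
    - {"rotation": [0,0,0],"travel": [-0.2,1,-1],"gripper": -1}
    - {"rotation": [0,0,0],"travel": [-0.2,1,-1],"gripper": -1}
    - {"rotation": [0,0,0],"travel": [-0.2,1,-1],"gripper": -1}
    - {"rotation": [0,0,0],"travel": [-0.2,1,-0.7],"gripper": -1}
    - {"rotation": [0,0,0],"travel": [-0.2,1,0],"gripper": -1}

```text
t: 45.0
position: [450.0, -268.6, 176.0]
tcp_rot: [0.001, 1.0, -0.001, 0.002]
force: [0.6, 0.2, -1.0]
width: 0.276
grasp_force: 49.1
```

```bash
python3 - <<'E'
from h import *
delta([534.1,179.8,172],0); brass('top',17)
E
```

```text
t 45.0 pos [ 450.  -268.6  176. ] toolyaw -0.002 units [-4.17 22.43  0.16] j6 -2.24 tilt [ 0.003 -0.002] w 0.276 F [ 0.6  0.2 -1. ]
turn units (tool z) -0.02
brass [ 12. 353.] ((23.9, 645.5), 69.8, 20.0, np.float64(0.804))
brass [254. 202.] ((500.7, -80.6), 105.5, 97.0, np.float64(1.471))
brass [493. 249.] ((337.6, -855.8), 499.9, 130.8, np.float64(-0.08))
brass [173. 188.] ((537.5, 182.5), 46.2, 22.6, np.float64(0.046))
brass [122. 184.] ((546.0, 350.6), 58.7, 27.4, np.float64(-1.119))
```

Emit:
step_arm:
  commands:
    - {"rotation": [0,0,0],"travel": [-0.19,1,0],"gripper": -1}
    - {"rotation": [0,0,0],"travel": [-0.19,1,0],"gripper": -1}
    - {"rotation": [0,0,0],"travel": [-0.19,1,0],"gripper": -1}
    - {"rotation": [0,0,0],"travel": [-0.19,1,0],"gripper": -1}
    - {"rotation": [0,0,0],"travel": [-0.19,1,0],"gripper": -1}
    - {"rotation": [0,0,0],"travel": [-0.19,1,0],"gripper": -1}
    - {"rotation": [0,0,0],"travel": [-0.19,1,0],"gripper": -1}
    - {"rotation": [0,0,0],"travel": [-0.19,1,0],"gripper": -1}
    - {"rotation": [0,0,0],"travel": [-0.19,1,0],"gripper": -1}
    - {"rotation": [0,0,0],"travel": [-0.19,1,0],"gripper": -1}

```text
t: 46.3
position: [486.8, -67.4, 173.6]
tcp_rot: [0.0, 1.0, 0.0, -0.0]
force: [-0.1, 0.1, -0.8]
width: 0.278
grasp_force: 49.1
```

Emit:
step_arm:
  commands:
    - {"rotation": [0,0,0],"travel": [-0.19,1,0],"gripper": -1}
    - {"rotation": [0,0,0],"travel": [-0.19,1,0],"gripper": -1}
    - {"rotation": [0,0,0],"travel": [-0.19,1,0],"gripper": -1}
    - {"rotation": [0,0,0],"travel": [-0.19,1,0],"gripper": -1}
    - {"rotation": [0,0,0],"travel": [-0.19,1,0],"gripper": -1}
    - {"rotation": [0,0,0],"travel": [-0.19,1,0],"gripper": -1}
    - {"rotation": [0,0,0],"travel": [-0.19,1,0],"gripper": -1}
    - {"rotation": [0,0,0],"travel": [-0.19,1,0],"gripper": -1}
    - {"rotation": [0,0,0],"travel": [-0.19,1,0],"gripper": -1}
    - {"rotation": [0,0,0],"travel": [-0.19,1,0],"gripper": -1}

```text
t: 47.55
position: [524.8, 132.5, 173.6]
tcp_rot: [0.0, 1.0, -0.0, -0.0]
force: [0.7, -0.8, -0.6]
width: 0.276
grasp_force: 49.1
```

Emit:
step_arm:
  commands:
    - {"rotation": [0,0,0],"travel": [-0.2,0.8,0],"gripper": -1}
    - {"rotation": [0,0,0],"travel": [-0.2,0.8,0],"gripper": -1}
    - {"rotation": [0,0,0],"travel": [0,0.8,0],"gripper": -1}
    - {"rotation": [0,0,0],"travel": [0,0,0.5],"gripper": -1}
    - {"rotation": [0,0,0],"travel": [0,0,0],"gripper": -1}

```text
t: 48.18
position: [531.9, 178.6, 162.2]
tcp_rot: [0.0, 1.0, -0.001, -0.002]
force: [-0.4, 0.3, -1.2]
width: 0.276
grasp_force: 49.2
```

```bash
python3 - <<'E'
from h import *
delta([534.1,179.8,104],0.0); brass('top',17)
E
```

```text
t 48.17 pos [531.9 178.6 162.2] toolyaw -0.001 units [-0.12  0.06  2.91] j6 -1.37 tilt [-0.003 -0.001] w 0.276 F [-0.4  0.3 -1.2]
turn units (tool z) -0.01
brass [ 12. 353.] ((23.9, 645.5), 69.8, 20.0, np.float64(0.804))
brass [326. 194.] ((526.5, -316.5), 44.1, 18.0, np.float64(0.458))
brass [254. 202.] ((500.7, -80.6), 105.5, 97.0, np.float64(1.471))
brass [173. 190.] ((532.4, 182.3), 29.8, 22.6, np.float64(0.044))
brass [493. 256.] ((337.6, -855.8), 499.9, 130.8, np.float64(-0.08))
brass [124. 184.] ((549.6, 340.9), 39.2, 27.3, np.float64(-1.196))
```

Emit:
step_arm:
  commands:
    - {"rotation": [0,0,0],"travel": [-0.1,0.3,0.8],"gripper": -1}
    - {"rotation": [0,0,0],"travel": [0,0,0.8],"gripper": -1}
    - {"rotation": [0,0,0],"travel": [0,0,0.8],"gripper": -1}
    - {"rotation": [0,0,0],"travel": [0,0,0.4],"gripper": -1}
    - {"rotation": [0,0,0],"travel": [0,0,0],"gripper": -1}
    - {"rotation": [0,0,0],"travel": [0,0,0],"gripper": -0.1}
    - {"rotation": [0,0,0],"travel": [0,0,0],"gripper": -0.1}
    - {"rotation": [0,0,0],"travel": [0,0,-0.5],"gripper": -0.1}
    - {"rotation": [0,0,0],"travel": [0,0,-1],"gripper": -0.1}
    - {"rotation": [0,0,0],"travel": [0,0,-1],"gripper": -0.1}

```text
t: 49.48
position: [536.2, 185.7, 160.7]
tcp_rot: [0.0, 1.0, 0.001, 0.001]
force: [-0.3, 0.7, 0.2]
width: 0.455
grasp_force: 0.0
```

Emit:
step_arm:
  commands:
    - {"rotation": [0,0,0],"travel": [0,-1,-1],"gripper": 0.1}
    - {"rotation": [0,0,0],"travel": [0,-1,-1],"gripper": 0.1}
    - {"rotation": [0,0,0],"travel": [0,-1,0],"gripper": 0.1}
    - {"rotation": [0,0,1],"travel": [0,-1,0],"gripper": 0.1}
    - {"rotation": [0,0,1],"travel": [0,-1,0],"gripper": 0.1}
    - {"rotation": [0,0,1],"travel": [0,-1,0],"gripper": 0.1}
    - {"rotation": [0,0,1],"travel": [0,-1,0],"gripper": 0.1}
    - {"rotation": [0,0,1],"travel": [0,-1,0],"gripper": 0.1}
    - {"rotation": [0,0,1],"travel": [0,-1,0],"gripper": 0.1}
    - {"rotation": [0,0,1],"travel": [0,-1,0],"gripper": 0.1}

```text
t: 50.72
position: [493.1, -7.7, 196.9]
tcp_rot: [0.345, 0.938, -0.0, -0.001]
force: [0.2, -0.5, 0.9]
width: 0.552
grasp_force: 0.0
```

Emit:
step_arm:
  commands:
    - {"rotation": [0,0,1],"travel": [0,0,0],"gripper": 0.1}
    - {"rotation": [0,0,1],"travel": [0,0,0],"gripper": 0.1}
    - {"rotation": [0,0,1],"travel": [0,0,0],"gripper": 0.1}
    - {"rotation": [0,0,1],"travel": [0,0,0],"gripper": 0.1}
    - {"rotation": [0,0,1],"travel": [0,0,0],"gripper": 0.1}
    - {"rotation": [0,0,1],"travel": [0,0,0],"gripper": 0.1}
    - {"rotation": [0,0,1],"travel": [0,0,0],"gripper": 0.1}
    - {"rotation": [0,0,1],"travel": [0,0,0],"gripper": 0.1}
    - {"rotation": [0,0,1],"travel": [0,0,0],"gripper": 0.1}
    - {"rotation": [0,0,1],"travel": [0,0,0],"gripper": 0.1}

```text
t: 51.98
position: [493.4, -7.1, 196.8]
tcp_rot: [0.753, 0.658, -0.001, -0.001]
force: [0.2, 0.8, 0.2]
width: 0.551
grasp_force: 0.0
```

Emit:
step_arm:
  commands:
    - {"rotation": [0,0,1],"travel": [0,0,0],"gripper": 0.1}
    - {"rotation": [0,0,1],"travel": [0,0,0],"gripper": 0.1}
    - {"rotation": [0,0,1],"travel": [0,0,0],"gripper": 0.1}
    - {"rotation": [0,0,1],"travel": [0,0,0],"gripper": 0.1}
    - {"rotation": [0,0,1],"travel": [0,0,0],"gripper": 0.1}
    - {"rotation": [0,0,1],"travel": [0,0,0],"gripper": 0.1}
    - {"rotation": [0,0,1],"travel": [0,0,0],"gripper": 0.1}
    - {"rotation": [0,0,1],"travel": [0,0,0],"gripper": 0.1}
    - {"rotation": [0,0,1],"travel": [0,0,0],"gripper": 0.1}
    - {"rotation": [0,0,0.8],"travel": [0,0,0],"gripper": 0.1}

```text
t: 53.22
position: [493.4, -7.1, 196.8]
tcp_rot: [0.974, 0.226, -0.001, -0.0]
force: [0.6, -0.2, 0.3]
width: 0.55
grasp_force: 0.0
```

```bash
python3 - <<'E'
from h import *
im=brass('top',17); delta([527,-318.5,60],.46)
cv2.imwrite('pics/t7.png',cv2.resize(im[165:205,135:195],(600,400),interpolation=cv2.INTER_CUBIC)[:,:,::-1])
E
```

```text
brass [ 12. 353.] ((24.0, 645.5), 69.9, 19.8, np.float64(0.798))
brass [326. 194.] ((526.5, -316.5), 44.1, 18.0, np.float64(0.458))
brass [261. 206.] ((489.1, -99.4), 104.4, 55.4, np.float64(-0.765))
brass [493. 256.] ((337.6, -855.8), 499.9, 130.8, np.float64(-0.08))
brass [171. 187.] ((541.1, 189.8), 46.8, 38.7, np.float64(0.81))
brass [122. 184.] ((546.0, 350.6), 58.7, 27.4, np.float64(-1.119))
t 53.27 pos [493.4  -7.1 196.9] toolyaw -2.686 units [-5.33 14.73  6.84] j6 0.96 tilt [-0.002  0.   ] w 0.55 F [ 0.2 -0.2 -0.9]
turn units (tool z) -0.05
```

View pics/t7.png

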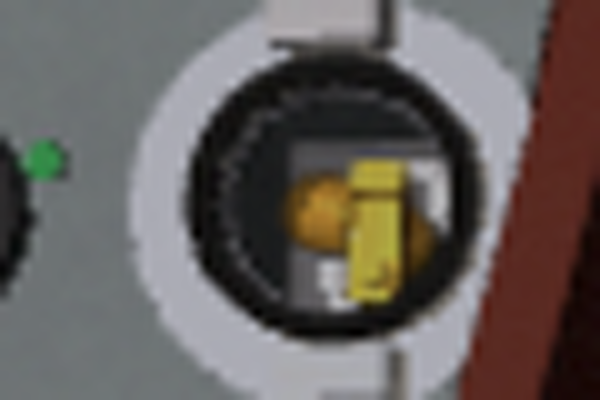

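Three pieces are in the well: bosses at (325,210) and (418,240), clasp at (375,230). Now the last clasp.

Emit:
step_arm:
  commands:
    - {"rotation": [0,0,0],"travel": [-0.35,0.98,0],"gripper": 0.1}
    - {"rotation": [0,0,0],"travel": [-0.35,0.98,0],"gripper": 0.1}
    - {"rotation": [0,0,0],"travel": [-0.35,0.98,0],"gripper": 0.1}
    - {"rotation": [0,0,0],"travel": [-0.35,0.98,0],"gripper": 0.1}
    - {"rotation": [0,0,0],"travel": [-0.35,0.98,0],"gripper": 0.1}
    - {"rotation": [0,0,0],"travel": [-0.35,0.98,0],"gripper": 0.1}
    - {"rotation": [0,0,0],"travel": [-0.35,0.98,0],"gripper": 0.1}
    - {"rotation": [0,0,0],"travel": [-0.35,0.98,0],"gripper": 0.1}
    - {"rotation": [0,0,0],"travel": [-0.35,0.98,0],"gripper": 0.1}
    - {"rotation": [0,0,0],"travel": [-0.35,0.98,0],"gripper": 0.1}

```text
t: 54.52
position: [519.1, -214.0, 197.9]
tcp_rot: [0.974, 0.228, 0.0, 0.0]
force: [0.6, -0.8, 0.2]
width: 0.553
grasp_force: 0.0
```

Emit:
step_arm:
  commands:
    - {"rotation": [0,0,0],"travel": [-0.36,0.98,0.7],"gripper": 0.1}
    - {"rotation": [0,0,0],"travel": [-0.36,0.98,0.8],"gripper": 0.1}
    - {"rotation": [0,0,0],"travel": [-0.36,0.98,0.8],"gripper": 0.1}
    - {"rotation": [0,0,0],"travel": [-0.36,0.98,0.8],"gripper": 0.1}
    - {"rotation": [0,0,0],"travel": [-0.36,0.98,0.8],"gripper": 0.1}
    - {"rotation": [0,0,0],"travel": [0,0,0.9],"gripper": 0.1}
    - {"rotation": [0,0,0],"travel": [0,0,0.9],"gripper": 0.1}
    - {"rotation": [0,0,0],"travel": [0,0,0.9],"gripper": 0.1}
    - {"rotation": [0,0,0],"travel": [0,0,0],"gripper": 0.1}

```text
t: 55.65
position: [528.7, -314.6, 63.3]
tcp_rot: [0.973, 0.229, -0.002, -0.002]
force: [0.3, 0.2, -0.6]
width: 0.551
grasp_force: 0.0
```

```bash
python3 - <<'E'
from h import *
delta([527,-318.5,8],.46); brass('wrist',17)
E
```

```text
t 55.65 pos [ 528.7 -314.6   63.3] toolyaw -2.68 units [-0.16  0.15  2.77] j6 0.46 tilt [-0.004  0.003] w 0.551 F [ 0.3  0.2 -0.6]
turn units (tool z) 0.02
brass [255. 211.] ((529.6, -319.4), 48.6, 15.9, np.float64(0.481))
```

Emit:
step_arm:
  commands:
    - {"rotation": [0,0,-0.15],"travel": [-0.1,0.18,0.9],"gripper": 0.1}
    - {"rotation": [0,0,0],"travel": [0,0,0.9],"gripper": 0.1}
    - {"rotation": [0,0,0],"travel": [0,0,0.9],"gripper": 0.1}
    - {"rotation": [0,0,0],"travel": [0,0,0.1],"gripper": 0.1}
    - {"rotation": [0,0,0],"travel": [0,0,0],"gripper": -1}
    - {"rotation": [0,0,0],"travel": [0,0,0],"gripper": -1}
    - {"rotation": [0,0,0],"travel": [0,0,0],"gripper": -1}
  newtons: 60

```text
t: 56.58
position: [530.7, -321.0, 10.7]
tcp_rot: [0.972, 0.236, 0.001, 0.001]
force: [0.4, -0.3, 2.3]
width: 0.163
grasp_force: 61.2
```

Emit:
step_arm:
  commands:
    - {"rotation": [0,0,0],"travel": [0,0,-0.6],"gripper": -1}
    - {"rotation": [0,0,0],"travel": [0,0,-1],"gripper": -1}
    - {"rotation": [0,0,0],"travel": [0,0,-1],"gripper": -1}
    - {"rotation": [0,0,0],"travel": [0,0,-1],"gripper": -1}
    - {"rotation": [0,0,1],"travel": [0,0,-1],"gripper": -1}
    - {"rotation": [0,0,1],"travel": [0,0,-1],"gripper": -1}
    - {"rotation": [0,0,1],"travel": [0,0,-1],"gripper": -1}
    - {"rotation": [0,0,1],"travel": [0,0,-1],"gripper": -1}
    - {"rotation": [0,0,0.4],"travel": [0,0,-0.7],"gripper": -1}

```text
t: 57.7
position: [530.6, -321.0, 178.7]
tcp_rot: [1.0, 0.017, 0.001, 0.001]
force: [0.9, 0.2, -0.1]
width: 0.163
grasp_force: 60.7
```

```bash
python3 - <<'E'
from h import *
delta([534.1,179.8,172],0.043)
E
```

```text
t 57.7 pos [ 530.6 -321.   178.7] toolyaw -3.107 units [  1.03 -25.02   0.29] j6 0.88 tilt [ 0.002 -0.002] w 0.163 F [ 0.9  0.2 -0.1]
turn units (tool z) -0.09
```

Held (width 0.163, 61 N). I'll carry it to the well.

Emit:
step_arm:
  commands:
    - {"rotation": [0,0,0],"travel": [0.04,-1,0],"gripper": -1}
    - {"rotation": [0,0,0],"travel": [0.04,-1,0],"gripper": -1}
    - {"rotation": [0,0,0],"travel": [0.04,-1,0],"gripper": -1}
    - {"rotation": [0,0,0],"travel": [0.04,-1,0],"gripper": -1}
    - {"rotation": [0,0,0],"travel": [0.04,-1,0],"gripper": -1}
    - {"rotation": [0,0,0],"travel": [0.04,-1,0],"gripper": -1}
    - {"rotation": [0,0,0],"travel": [0.04,-1,0],"gripper": -1}
    - {"rotation": [0,0,0],"travel": [0.04,-1,0],"gripper": -1}
    - {"rotation": [0,0,0],"travel": [0.04,-1,0],"gripper": -1}
    - {"rotation": [0,0,0],"travel": [0.04,-1,0],"gripper": -1}

```text
t: 58.95
position: [530.9, -119.1, 175.9]
tcp_rot: [1.0, 0.018, 0.0, 0.0]
force: [-0.5, -0.3, -0.9]
width: 0.165
grasp_force: 60.7
```

Emit:
step_arm:
  commands:
    - {"rotation": [0,0,0],"travel": [0.04,-1,0],"gripper": -1}
    - {"rotation": [0,0,0],"travel": [0.04,-1,0],"gripper": -1}
    - {"rotation": [0,0,0],"travel": [0.04,-1,0],"gripper": -1}
    - {"rotation": [0,0,0],"travel": [0.04,-1,0],"gripper": -1}
    - {"rotation": [0,0,0],"travel": [0.04,-1,0],"gripper": -1}
    - {"rotation": [0,0,0],"travel": [0.04,-1,0],"gripper": -1}
    - {"rotation": [0,0,0],"travel": [0.04,-1,0],"gripper": -1}
    - {"rotation": [0,0,0],"travel": [0.04,-1,0],"gripper": -1}
    - {"rotation": [0,0,0],"travel": [0.04,-1,0],"gripper": -1}
    - {"rotation": [0,0,0],"travel": [0.04,-1,0],"gripper": -1}

```text
t: 60.2
position: [531.6, 81.1, 175.9]
tcp_rot: [1.0, 0.018, -0.0, 0.0]
force: [0.1, 0.3, -0.8]
width: 0.161
grasp_force: 60.7
```

Emit:
step_arm:
  commands:
    - {"rotation": [0,0,0],"travel": [0.04,-1,0],"gripper": -1}
    - {"rotation": [0,0,0],"travel": [0.04,-1,0],"gripper": -1}
    - {"rotation": [0,0,0],"travel": [0.04,-1,0],"gripper": -1}
    - {"rotation": [0,0,0],"travel": [0.04,-1,0],"gripper": -1}
    - {"rotation": [0,0,0],"travel": [0.04,-1,0],"gripper": -1}
    - {"rotation": [0,0,0],"travel": [0,0,0],"gripper": -1}

```text
t: 60.95
position: [532.1, 181.3, 175.9]
tcp_rot: [1.0, 0.019, 0.0, -0.0]
force: [-0.1, -0.7, -0.5]
width: 0.162
grasp_force: 60.7
```

```bash
python3 - <<'E'
from h import *
delta([534.1,179.8,104],0.043)
E
```

```text
t 60.95 pos [532.1 181.3 175.9] toolyaw -3.104 units [0.1  0.08 3.59] j6 1.74 tilt [0. 0.] w 0.162 F [-0.1 -0.7 -0.5]
turn units (tool z) -0.05
```

Emit:
step_arm:
  commands:
    - {"rotation": [0,0,0],"travel": [0.1,0.08,0.8],"gripper": -1}
    - {"rotation": [0,0,0],"travel": [0,0,0.9],"gripper": -1}
    - {"rotation": [0,0,0],"travel": [0,0,0.9],"gripper": -1}
    - {"rotation": [0,0,0],"travel": [0,0,0.9],"gripper": -1}
    - {"rotation": [0,0,0],"travel": [0,0,0],"gripper": -1}
    - {"rotation": [0,0,0],"travel": [0,0,0],"gripper": -0.2}
    - {"rotation": [0,0,0],"travel": [0,0,0],"gripper": -0.2}
    - {"rotation": [0,0,0],"travel": [0,0,-0.5],"gripper": -0.2}
    - {"rotation": [0,0,0],"travel": [0,0,-1],"gripper": -0.2}
    - {"rotation": [0,0,0],"travel": [0,0,-1],"gripper": -0.2}

```text
t: 62.2
position: [534.7, 178.5, 157.8]
tcp_rot: [1.0, 0.018, 0.001, -0.0]
force: [0.9, 0.7, 0.1]
width: 0.395
grasp_force: 0.0
```

Emit:
step_arm:
  commands:
    - {"rotation": [0,0,0],"travel": [0,0.9,-1],"gripper": 0.1}
    - {"rotation": [0,0,0],"travel": [0,0.9,-1],"gripper": 0.1}
    - {"rotation": [0,0,0],"travel": [0,0.9,-1],"gripper": 0.1}
    - {"rotation": [0,0,0],"travel": [0,0.9,0],"gripper": 0.1}
    - {"rotation": [0,0,0],"travel": [0,0.9,0],"gripper": 0.1}
    - {"rotation": [0,0,0],"travel": [0,0.9,0],"gripper": 0.1}
    - {"rotation": [0,0,0],"travel": [0,0.9,0],"gripper": 0.1}
    - {"rotation": [0,0,0],"travel": [0,0,0],"gripper": 0.1}
    - {"rotation": [0,0,0],"travel": [0,0,0],"gripper": 0.1}
    - {"rotation": [0,0,0],"travel": [0,0,0],"gripper": 0.1}

```text
t: 63.45
position: [538.7, 53.0, 215.9]
tcp_rot: [1.0, 0.018, -0.0, -0.0]
force: [-0.1, 0.7, -0.3]
width: 0.543
grasp_force: 0.0
```

```bash
python3 - <<'E'
from h import *
im=imaging.snapshot('top'); f=lambda a:cv2.resize(a,None,fx=5,fy=5,interpolation=cv2.INTER_CUBIC)
a=f(im[155:215,95:245]); b=cv2.resize(im[80:300,60:400],(750,485))[:,:750]
a=a[:300]; b=b[40:300]
k=np.vstack([a,b]); cv2.imwrite('pics/fin.png',k[:,:,::-1]); delta([0,0,0])
E
```

```text
t 63.5 pos [538.7  53.  215.9] toolyaw -3.105 units [-27.01   1.66  10.79] j6 1.5 tilt [-0.  0.] w 0.549 F [-0.4 -0.4  0.5]
```

View pics/fin.png

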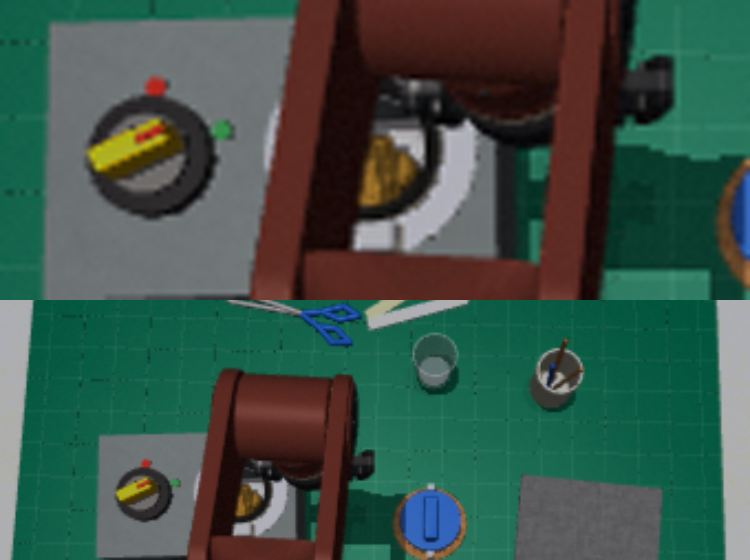

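The final view shows the last clasp resting with the others in the well (390,170), the cap upright on the rest, the selector at green, the visible part of the board empty, and the beaker and brush pot in place.

```bash
python3 -c "
from h import *
print(workorder.hand_in())"
```

```text
the job is handed in; nothing more can be done
None
```

The job is handed in after about 64 of the 210 s (no verdict came back): the selector is at green and up, the cap stands on the cork rest, and both bosses and both clasps are in the well.

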